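Put the guide rollers away in their case

ROBOT

A 7-joint arm with a two-finger parallel gripper is mounted at the origin on a cart in front of the work surface, level with it; the furniture and walls round the work are solid. World frame = base frame: x ahead of the robot, y to its left, z up, the work surface at z = 0. Lengths are in m, angles in rad, forces in N, time in s.
With the tool pointing down it reaches from about 0.4 to 0.85 m from the base axis. Payload 4.5 kg.
Tool frame: the origin (TCP) lies on the centre line of the jaws, within the pads' length; the fingertips stand 17 mm ahead of it and the grasp point (between the pads) lies 2 mm behind it (r.tip_reach is the distance from the TCP to the fingertips, in m); z points along the fingers, y is the line along which they close (so a half turn about z gives the same grasp; the last joint's range is limited). The gripper opens to 88 mm and grips with 3 to 60 N. Pads are 18 mm wide; open, the fingers measure 123 mm over their backs; the gripper's body (75 mm by 187 mm) begins 45 mm behind the grasp point.
Start: joints at [-1.099, 0.689, -0.195, 1.565, 0.157, 0.902, -0.215], TCP at [0.265, 0.566, 0.235] pointing down, gripper open.
Joint ranges: [-3.01, 3.01], [-0.46, 2.08], [-1.47, 1.51], [0.13, 2.56], [-1, 4.14], [0.04, 2.09], [-2.66, 2.66]. Speed limits (rad/s): [2.57, 2.57, 3.14, 3.14, 3.14, 3.14, 3.14].

INTERFACE

Orientations are given as a unit quaternion [x, y, z, w].
In Python, from plant import r gives the robot as it stands.
- The arm moves only by the tool step_arm, never from a script. Its argument "steps" is a list of rows, each a list of 7 numbers: the shift along the tool's x, y, z in cm, then the turn, a rotation vector about the tool's x, y, z in degrees, then the gripper's target within -1 to 1 (shut at 1, half-way at 0, fully open at -1). A call has 1 to 8 rows; each row shifts and turns the commanded pose from where the row before left it, along the tool's axes as they then stand; what a row does not reach is not made up. A row lasts 1/8 s, in which the tool goes at most 62.5 mm and 10.7 degrees, less where a joint would pass 70% of its speed; a pose out of reach is approached as far as the arm can. A call with a gripper value outside its range is refused whole. The fingers move at their own pace and stop on an object; "force" is the grip in N (left out, the last holds). Time passes only in rows, so rows that do not move let the fingers close. It gives the time, the measured TCP pose, the force, the opening and the grip force at its end, in the units of the state.
- r.get_state(): the state, without advancing time (a new reading comes with each control period).
- r.snapshot(name): name is "scene" or "top" or "wrist"; returns a dict with "pixels" (480x640x3 uint8, red, green, blue), "fx", "fy", "cx", "cy" (pixels), "cam_to_world" (4x4, takes a point from camera to world coordinates). Camera axes: x right, y down, z forward; pixel columns grow to the right and rows downward; lengths in m; the calibration is good to about 2 mm. A picture is of the moment at which its call begins. There is no depth.
- r.finish_job(): hands the job in; it is judged then, once.
The state is a dict: "clock": time; "q": joint angles; "qd": joint speeds; "joint_torque": joint torques, N m; "tool_pos": TCP position; "eef_rot": TCP orientation; "contact_force": force on the tool from outside, world axes, zero at the start; "moment": the same for the moment, N m; "opening": opening from 0.0 (shut) to 1.0 (fully open); "finger_force": force on a finger pad.
Only numpy, scipy, OpenCV 4.12 (cv2) and the standard library are available. Lean on these libraries where they do the work, as an engineer would, in place of code of your own. Each camera call takes 0.05 s, during which the arm holds its last target. There are 200 camera calls.

TASK

Pack the loose steel guide rollers away in the wooden case: take the cork block off the lid and set it down beside the case, then swing the lid up past its balance point so that it stays open by itself, and lay every roller that is there in a cradle of its own on the case floor, along the cradle strips. Mind that they roll. Then swing the lid down fully shut and lay the cork block flat on top of it again, leaving the oil can where it stands.

Things in the scene. Friction and masses are not known exactly. Their poses are not given: they have to be found in the camera images.
- case: Wooden roller case fixed to the bench, open on top, 166 (x) x 284 (y) x 60 mm high, walls and floor 8 mm thick. Origin: centre of its underside; x points away from the robot to the hinge side, y along its length. On the floor are four cradles: two strips each (along x, 120 long, 8 wide, 5 mm high, 24 mm apart) between which a roller lies along x. Inside it is 150 mm along x.
- cradle0 (a point): Centre of cradle 0, on the case floor (8 mm above the bench), at y = -90 mm in the case frame; axes as the case. Neighbours are 60 mm apart, the outer ones 44 mm from the end walls.
- cradle1 (a point): Centre of cradle 1, on the case floor (8 mm above the bench), at y = -30 mm in the case frame; axes as the case. Neighbours are 60 mm apart, the outer ones 44 mm from the end walls.
- cradle2 (a point): Centre of cradle 2, on the case floor (8 mm above the bench), at y = 30 mm in the case frame; axes as the case. Neighbours are 60 mm apart, the outer ones 44 mm from the end walls.
- cradle3 (a point): Centre of cradle 3, on the case floor (8 mm above the bench), at y = 90 mm in the case frame; axes as the case. Neighbours are 60 mm apart, the outer ones 44 mm from the end walls.
- case_hinge (a point): Point on the lid's hinge axis, mid-length, 65 mm above the bench at x = +83 mm in the case frame; the axis runs along the case's y.
- lid_tongue (a point): Grip point in the flat steel tongue on the lid's front edge, in the lid's plane and mid-length: 200 mm from the hinge axis, mid-thickness. The tongue is 36 mm wide (along the hinge), 10 mm thick, and reaches from 166 to 221 mm from the axis. Its x axis points to the hinge. Pinched by its two side edges it pivots between the pads, so the gripper can point down all the way.
- lid (a joint): Lid angle in rad: 0 shut, grows as the front edge swings up and away from the robot, end stop 1.8. Lid 166 x 284 x 10 mm, 0.5 kg, hinge at the far wall, its top 70 mm above the bench when shut. It balances near 1.57: let go below that it falls shut (slowed by a little drag), beyond it falls open to the stop and stays.
- roller0: Steel guide roller, round, 28 mm in diameter over a 100 mm long barrel, with a 12 mm thick journal 15 mm long on each end: 130 mm long in all, about 0.2 kg. Origin: its centre, x along its axis (both ends alike; its y and z turn as it rolls). Starts lying on the mat, 17 mm centre height. Two to four of the rollers are there.
- roller1: Steel guide roller, round, 28 mm in diameter over a 100 mm long barrel, with a 12 mm thick journal 15 mm long on each end: 130 mm long in all, about 0.2 kg. Origin: its centre, x along its axis (both ends alike; its y and z turn as it rolls). Starts lying on the mat, 17 mm centre height. Two to four of the rollers are there.
- roller2: Steel guide roller, round, 28 mm in diameter over a 100 mm long barrel, with a 12 mm thick journal 15 mm long on each end: 130 mm long in all, about 0.2 kg. Origin: its centre, x along its axis (both ends alike; its y and z turn as it rolls). Starts lying on the mat, 17 mm centre height. Two to four of the rollers are there.
- roller3: Steel guide roller, round, 28 mm in diameter over a 100 mm long barrel, with a 12 mm thick journal 15 mm long on each end: 130 mm long in all, about 0.2 kg. Origin: its centre, x along its axis (both ends alike; its y and z turn as it rolls). Starts lying on the mat, 17 mm centre height. Two to four of the rollers are there.
- mat: Thin black rubber mat fixed to the bench, 220 (x) x 300 (y) mm, its top 3 mm above the bench, with a rim 6 mm wide rising 3 mm above that. Origin: centre of its underside, z up. Beware of a black post that leans from the bench at about x 0.69, y -0.02 m, behind the space between mat and case: cross over nearer the robot.
- cork_block: Cork block, 52 (x) x 100 (y) x 34 mm high, 0.12 kg. Origin: centre of its underside. Starts flat on the shut lid, 70 mm above the bench.
- oil_can: Oil can, 56 mm round body with a tall spout, 150 mm high, a bystander behind the mat. Origin: centre of its underside.

How it is judged:
On the way, in this order (a step that is already met when the one before it is completed fails the run):
1. the cork block is set down off the case, on the bench or mat, with the lid still shut (height (world z) of cork_block below 0.03 m and value of joint lid below 0.1 rad and contact force between the fingers and cork_block below 0.2 N), for 0.2 s.
2. the lid stands open by itself, past its balance point, untouched (value of joint lid above 1.7 rad and contact force between each of the arm, the fingers and lid below 0.1 N), for 0.5 s.
3. every roller lies in a cradle, let go, the lid still open ((horizontal distance between roller0 and cradle0 below 0.016 m or horizontal distance between roller0 and cradle1 below 0.016 m or horizontal distance between roller0 and cradle2 below 0.016 m or horizontal distance between roller0 and cradle3 below 0.016 m) and z of each of roller0, roller1, roller2, roller3 in the frame of case below 0.028 m and angle between the x axis of each of roller0, roller1, roller2, roller3 and the x axis of case, either way round below 0.12 rad and (horizontal distance between roller1 and cradle0 below 0.016 m or horizontal distance between roller1 and cradle1 below 0.016 m or horizontal distance between roller1 and cradle2 below 0.016 m or horizontal distance between roller1 and cradle3 below 0.016 m) and (horizontal distance between roller2 and cradle0 below 0.016 m or horizontal distance between roller2 and cradle1 below 0.016 m or horizontal distance between roller2 and cradle2 below 0.016 m or horizontal distance between roller2 and cradle3 below 0.016 m) and (horizontal distance between roller3 and cradle0 below 0.016 m or horizontal distance between roller3 and cradle1 below 0.016 m or horizontal distance between roller3 and cradle2 below 0.016 m or horizontal distance between roller3 and cradle3 below 0.016 m) and value of joint lid above 1.6 rad and contact force between the fingers and roller0 below 0.2 N and contact force between the fingers and roller1 below 0.2 N and contact force between the fingers and roller2 below 0.2 N and contact force between the fingers and roller3 below 0.2 N), for 0.2 s.
4. the lid is shut, before the block is put on it (value of joint lid below 0.05 rad and height (world z) of cork_block below 0.06 m), for 0.2 s.
At the end, for the whole second after the job is handed in: Every roller present lies in a cradle (centre within 16 mm of the cradle's, resting on the floor, axis within 0.12 rad of the case's x), the lid is shut (under 0.05 rad), and the cork block lies flat and at rest on the lid ((horizontal distance between roller0 and cradle0 below 0.016 m or horizontal distance between roller0 and cradle1 below 0.016 m or horizontal distance between roller0 and cradle2 below 0.016 m or horizontal distance between roller0 and cradle3 below 0.016 m) and z of each of roller0, roller1, roller2, roller3 in the frame of case below 0.028 m and angle between the x axis of each of roller0, roller1, roller2, roller3 and the x axis of case, either way round below 0.12 rad and (horizontal distance between roller1 and cradle0 below 0.016 m or horizontal distance between roller1 and cradle1 below 0.016 m or horizontal distance between roller1 and cradle2 below 0.016 m or horizontal distance between roller1 and cradle3 below 0.016 m) and (horizontal distance between roller2 and cradle0 below 0.016 m or horizontal distance between roller2 and cradle1 below 0.016 m or horizontal distance between roller2 and cradle2 below 0.016 m or horizontal distance between roller2 and cradle3 below 0.016 m) and (horizontal distance between roller3 and cradle0 below 0.016 m or horizontal distance between roller3 and cradle1 below 0.016 m or horizontal distance between roller3 and cradle2 below 0.016 m or horizontal distance between roller3 and cradle3 below 0.016 m) and value of joint lid below 0.05 rad and z of cork_block in the frame of case between 0.064 and 0.078 m and angle between cork_block's own z axis and vertical below 0.15 rad and x of cork_block in the frame of case between -0.083 and 0.083 m and y of cork_block in the frame of case between -0.142 and 0.142 m and linear speed of cork_block below 0.02 m/s); the robot touches nothing.
It fails at once if the oil can is knocked away by more than 40 mm (distance of oil_can from where it was at the start of the episode above 0.04 m).
It fails at once if the oil can is tipped over (angle between oil_can's own z axis and vertical above 0.6 rad).
Of roller0, roller1, roller2, roller3 only 2 to 4 are there at a start; the rules pass over those that are not, and their reading is None.
At some moment in a run one of cork_block may be knocked a few centimetres aside while the robot is not near it.
Once in a run the grip may slacken for a moment while it holds something.
It also fails if it takes over 210 s, if anything falls off the work surface, if the arm or the gripper's body presses on something with over 40 N, if the wrist force passes 120 N, or if a joint passes its speed limit or range.

## Working session

There is one attempt and no reset: what is moved stays moved. The work goes in short steps, Python scripts to look and compute and a tool call to move; the robot and the scene stay as the last step left them, time stands still between calls to the robot, and variables do not carry over. Pictures are saved under pics/ and viewed, at most 17 in all, crops included, and the job is handed in when it is done.

Besides the shell and the picture viewer there is one more tool, called after "Emit:" by a JSON object that holds its "fn" and its "kwargs", one argument or row to a line. step_arm: Moves the arm, as the interface text tells. Its arguments: {"type":"object","properties":{"steps":{"type":"array","items":{"type":"array","items":{"type":"number"}}},"force":{"type":"number"}},"required":["steps"]}

```bash
ls; mkdir -p pics; cat > h.py <<'E'
import numpy as np, cv2
from plant import r
from scipy.spatial.transform import Rotation as R
def snap(name,fn=None):
    s=r.snapshot(name)
    if fn: cv2.imwrite('pics/'+fn,cv2.cvtColor(s['pixels'],cv2.COLOR_RGB2BGR))
    return s
def ray(s,u,v,z):
    M=np.array(s['cam_to_world']);d=M[:3,:3]@np.array([(u-s['cx'])/s['fx'],(v-s['cy'])/s['fy'],1]);o=M[:3,3]
    return o+d*(z-o[2])/d[2]
def proj(s,p):
    M=np.linalg.inv(np.array(s['cam_to_world']));c=M[:3,:3]@np.array(p)+M[:3,3]
    return c[0]/c[2]*s['fx']+s['cx'],c[1]/c[2]*s['fy']+s['cy']
def st():
    s=r.get_state();print('t',round(s['clock'],2),'pos',np.round(s['tool_pos'],4),'F',np.round(s['contact_force'],1),'op',round(s['opening'],3),'ff',s['finger_force'])
    print(np.round(R.from_quat(s['eef_rot']).as_matrix(),3).tolist(),'q',np.round(s['q'],2))
    return s
E
python3 - <<'E'
from h import *
st()
for n in('top','scene'):
    s=snap(n,n+'0.png');print(n,s['fx'],np.round(s['cam_to_world'],3).tolist())
E
```

```text
pics
t 0.0 pos [0.2647 0.5654 0.2345] F [ 0.3 -0.7 -0.5] op 1.003 ff 0.0
[[-0.906, 0.424, -0.001], [0.424, 0.906, -0.002], [-0.0, -0.002, -1.0]] q [-1.1   0.69 -0.19  1.57  0.16  0.9  -0.22]
top 459.36191337517477 [[-0.003, -0.995, 0.103, 0.424], [-1.0, 0.004, 0.011, 0.017], [-0.011, -0.103, -0.995, 1.033], [0.0, 0.0, 0.0, 1.0]]
scene 513.7743506786278 [[0.69, -0.555, 0.465, -0.062], [-0.724, -0.516, 0.458, -0.559], [-0.014, -0.653, -0.757, 1.02], [0.0, 0.0, 0.0, 1.0]]
```

View pics/top0.png

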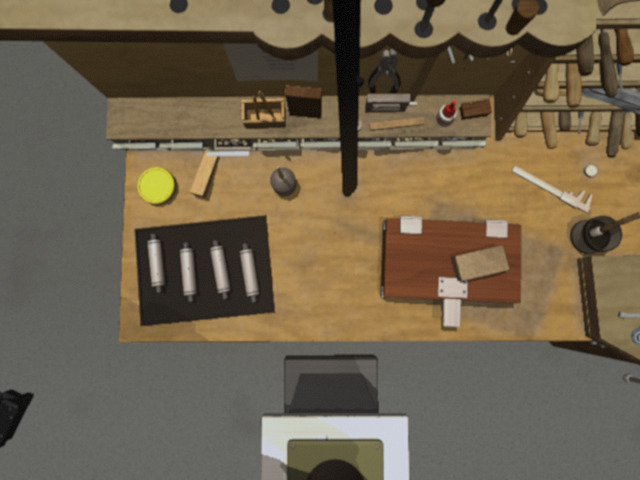

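View pics/scene0.png

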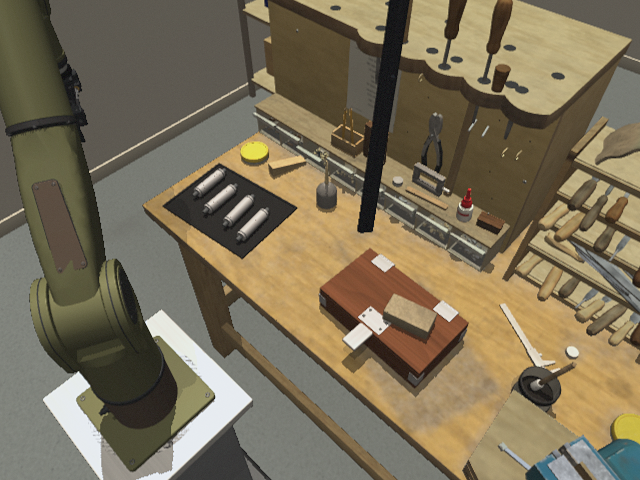

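The top view shows four rollers on the mat (about (155,263), (188,271), (220,269), (249,272)). The oil can is at (284,181), the case lid spans (383–522, 219–303), the tongue is at (452,313) and the cork is at (481,263).

```bash
cat >> h.py <<'E'
def blobs(s,mask,amin,z,box=None):
    m=mask.astype(np.uint8)*255
    if box is not None:
        k=np.zeros_like(m);k[box[1]:box[3],box[0]:box[2]]=1;m*=k
    m=cv2.morphologyEx(m,cv2.MORPH_OPEN,np.ones((3,3),np.uint8))
    out=[]
    for c in cv2.findContours(m,cv2.RETR_EXTERNAL,cv2.CHAIN_APPROX_NONE)[0]:
        if cv2.contourArea(c)<amin: continue
        p=np.array([ray(s,u,v,z)[:2] for u,v in c[:,0]],np.float32)
        (cx,cy),(w,h),a=cv2.minAreaRect(p*1000)
        if w<h: w,h,a=h,w,a-90
        out.append((cx,cy,w,h,(a+90)%180-90))
    return sorted(out,key=lambda t:-t[1])
def hsv(s): return cv2.cvtColor(s['pixels'],cv2.COLOR_RGB2HSV).astype(int)
E
python3 - <<'E'
from h import *
s=snap('top');h=hsv(s)
for u,v in((481,258),(400,280),(188,271),(452,318),(300,260)): print((u,v),h[v,u])
V=h[...,2];S=h[...,1]
print('rollers');[print(np.round(b,1)) for b in blobs(s,(V>110)&(S<70),150,.017,(140,225,270,315))]
print('mat');[print(np.round(b,1)) for b in blobs(s,((V<60)|((V>60)&(S<70))),3000,.004,(125,205,280,335))]
print('lid');[print(np.round(b,1)) for b in blobs(s,(S>130)&(V<140)&(h[...,0]<12)|((h[...,0]<25)&(S<130)),3000,.070,(380,214,526,305))]
print('cork');[print(np.round(b,1)) for b in blobs(s,(h[...,0]>10)&(S<145),400,.104,(450,235,515,285))]
print('tongue');[print(np.round(b,1)) for b in blobs(s,(S<70)&(V>120),100,.070,(380,214,526,335))]
E
```

```text
(481, 258) [ 17  93 156]
(400, 280) [ 10 166 112]
(188, 271) [ 21  25 197]
(452, 318) [ 14  34 203]
(300, 260) [ 18 126 160]
rollers
[485.8 397.1 103.8  24.    7.5]
[465.5 324.7 103.3  24.    5.9]
[470.7 253.1 103.   24.1  11.3]
[463.1 187.9 103.5  24.1  10.2]
mat
[468.  290.8 297.1 215.5 -84.3]
lid
[ 487.3 -249.3  306.   188.9   89.7]
cork
[ 471.5 -287.9  125.1   62.   -76.2]
tongue
[ 559.8 -162.7   44.3   36.5   88.8]
[ 375.7 -243.1   56.3   35.    -2. ]
[ 428.  -246.8   60.2   41.5   88.3]
[ 550.7 -343.2   44.1   36.6   87.7]
```

```bash
cat >> h.py <<'E'
def plan(p,yaw):
    """tool down, tool y at world yaw (deg): print turn (rotvec deg, tool) and shift (cm) in the target tool axes"""
    s=r.get_state();C=R.from_quat(s['eef_rot']);a=np.radians(yaw)
    y=np.array([np.cos(a),np.sin(a),0]);z=np.array([0,0,-1.]);T=np.c_[np.cross(y,z),y,z]
    print('turn',np.round((C.inv()*R.from_matrix(T)).as_rotvec(degrees=True),1),'shift cm',np.round(T.T@(np.array(p)-s['tool_pos'])*100,2))
E
python3 - <<'E'
from h import *
s=snap('top');h=hsv(s);H,S,V=h[...,0],h[...,1],h[...,2]
m=(H<14)&(S>140)&(V<150);m[:, :386]=0
k=m.astype(np.uint8)*255
k=cv2.morphologyEx(k,cv2.MORPH_CLOSE,np.ones((35,35)));print('lid',[np.round(b,1) for b in blobs(s,k>0,3000,.070,(375,210,530,312))])
m=(H>=14)&(H<22)&(S<130);print('cork',[np.round(b,1) for b in blobs(s,m,400,.104,(448,235,516,288))])
c=(H>=14)&(S<110)
print('cork2',[np.round(b,1) for b in blobs(s,c,400,.104,(448,235,516,288))])
plan((.45,.25,.235),90); plan((.45,.0,.235),14)
E
```

```text
lid [array([ 484.4, -248.3,  281.9,  165. ,   87.4])]
cork [array([ 475.9, -294.9,  107.2,   54.8,  -76.2])]
cork2 [array([ 475.2, -294.7,  105.1,   53.9,  -76.5])]
turn [ -0.1  -0.  -25.1] shift cm [-1.852e+01 -3.157e+01 -2.000e-02]
turn [-0.1  0.  50.9] shift cm [-5.937e+01  4.280e+00 -2.000e-02]
```

Emit:
{"fn": "step_arm", "kwargs": {
  "steps": [
    [0,0,0,0,0,-10,-1],
    [0,0,0,0,0,-10,-1],
    [0,0,0,0,0,-5,-1],
    [-4,-6,0,0,0,0,-1],
    [-4,-6,0,0,0,0,-1],
    [-4,-6,0,0,0,0,-1],
    [-4,-6,0,0,0,0,-1],
    [-2.5,-6,0,0,0,0,-1]
  ]
}}

```text
clock: 1.2
tool_pos: [0.4289, 0.2984, 0.2353]
eef_rot: [0.001, 1.0, 0.0, 0.001]
contact_force: [0.1, -0.4, 0.0]
opening: 1.001
finger_force: 0.0
```

Emit:
{"fn": "step_arm", "kwargs": {
  "steps": [
    [-0.5,-6,0,0,0,0,-1],
    [-0.5,-6,0,0,0,0,-1],
    [-0.5,-6,0,0,0,0,-1],
    [-0.5,-6,0,0,0,0,-1],
    [-0.5,-6,0,0,0,0,-1],
    [-0.5,-6,0,0,0,0,-1],
    [-0.5,-6,0,0,0,0,-1],
    [-0.5,-6,0,0,0,0,-1]
  ]
}}

```text
clock: 2.2
tool_pos: [0.4666, -0.1819, 0.2354]
eef_rot: [0.001, 1.0, 0.0, 0.0]
contact_force: [1.4, 0.3, 0.0]
opening: 1.0
finger_force: 0.0
```

Emit:
{"fn": "step_arm", "kwargs": {
  "steps": [
    [-0.5,-6,0,0,0,9.5,-1],
    [-0.5,-4,0,0,0,9.5,-1],
    [0,0,0,0,0,9.5,-1],
    [0,0,0,0,0,9.5,-1],
    [0,0,0,0,0,9.5,-1],
    [0,0,0,0,0,9.5,-1],
    [0,0,0,0,0,9.5,-1],
    [0,0,0,0,0,9.5,-1]
  ]
}}

```text
clock: 3.2
tool_pos: [0.4697, -0.2801, 0.2352]
eef_rot: [0.618, 0.786, 0.0, -0.0]
contact_force: [-0.7, 0.4, -0.6]
opening: 1.002
finger_force: 0.0
```

```bash
python3 - <<'E'
from h import *
st();s=snap('wrist','w1.png')
plan((.4755,-.295,.095),13.7)
print(s['fx'],np.round(s['cam_to_world'],3).tolist())
E
```

```text
t 3.2 pos [ 0.4697 -0.2801  0.2352] F [-0.7  0.4 -0.6] op 1.002 ff 0.0
[[-0.235, 0.972, -0.0], [0.972, 0.235, 0.0], [0.0, -0.0, -1.0]] q [ 0.47  0.58 -0.03  1.81  0.02  0.75  0.67]
turn [ 0.  -0.  -0.4] shift cm [-1.6   0.19 14.02]
360.6809372157775 [[0.972, 0.227, 0.06, 0.454], [0.235, -0.939, -0.25, -0.216], [0.0, 0.257, -0.966, 0.385], [0.0, 0.0, 0.0, 1.0]]
```

View pics/w1.png

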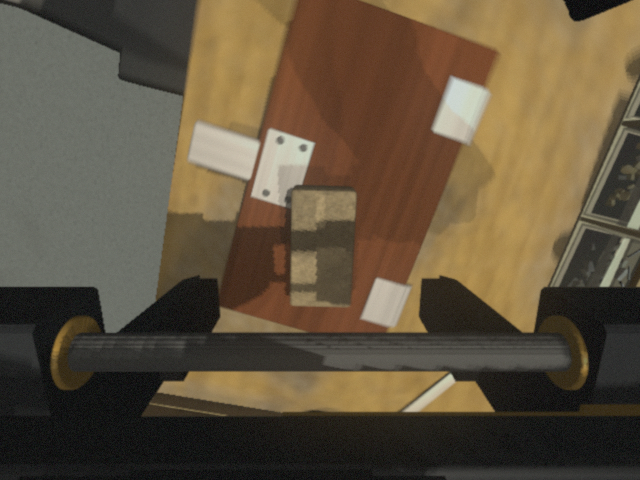

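The wrist view shows the cork aligned between the jaws: its top spans about (292–356, 190–306), and the lid is under it.

Emit:
{"fn": "step_arm", "kwargs": {
  "steps": [
    [-1.6,0.2,0,0,0,0,-1],
    [0,0,4,0,0,0,-1],
    [0,0,4,0,0,0,-1],
    [0,0,3.5,0,0,0,-1],
    [0,0,2.8,0,0,0,-1],
    [0,0,0,0,0,0,0.3],
    [0,0,0,0,0,0,0.3],
    [0,0,0,0,0,0,0.3]
  ],
  "force": 20
}}

```text
clock: 4.25
tool_pos: [0.4765, -0.296, 0.0936]
eef_rot: [0.616, 0.788, 0.0, 0.001]
contact_force: [0.2, -0.5, 0.4]
opening: 0.681
finger_force: 0.0
```

Emit:
{"fn": "step_arm", "kwargs": {
  "steps": [
    [0,0,0,0,0,0,0.3],
    [0,0,0,0,0,0,0.3],
    [0,0,-2,0,0,0,0.3],
    [0,0,-4,0,0,0,0.3],
    [0,0,-4,0,0,0,0.3]
  ]
}}

```text
clock: 4.88
tool_pos: [0.4751, -0.2949, 0.1931]
eef_rot: [0.616, 0.788, -0.0, -0.001]
contact_force: [0.7, -0.2, -0.6]
opening: 0.587
finger_force: 20.0
```

```bash
python3 - <<'E'
from h import *
st();plan((.47,0.0,.12),13.7)
E
```

```text
t 4.88 pos [ 0.4751 -0.2949  0.1931] F [ 0.7 -0.2 -0.6] op 0.587 ff 19.953280091285706
[[-0.241, 0.971, -0.001], [0.971, 0.241, 0.001], [0.001, -0.001, -1.0]] q [ 0.49  0.66 -0.03  1.82  0.03  0.67  0.69]
turn [-0.1 -0.1  0.2] shift cm [28.77  6.49  7.31]
```

Emit:
{"fn": "step_arm", "kwargs": {
  "steps": [
    [4.8,1.1,0,0,0,0,0.3],
    [4.8,1.1,0,0,0,0,0.3],
    [4.8,1.1,0,0,0,0,0.3],
    [4.8,1.1,0,0,0,0,0.3],
    [4.8,1.1,0,0,0,0,0.3],
    [4.8,1,0,0,0,0,0.3],
    [0,0,4,0,0,0,0.3],
    [0,0,4,0,0,0,0.3]
  ]
}}

```text
clock: 5.88
tool_pos: [0.47, 0.0012, 0.1119]
eef_rot: [0.615, 0.788, 0.001, 0.001]
contact_force: [-0.1, -1.4, -1.4]
opening: 0.588
finger_force: 20.0
```

Emit:
{"fn": "step_arm", "kwargs": {
  "steps": [
    [0,0,4,0,0,0,0.3],
    [0,0,3,0,0,0,0.3],
    [0,0,1.2,0,0,0,0.3],
    [0,0,0.5,0,0,0,0.3],
    [0,0,0,0,0,0,0.3],
    [0,0,0,0,0,0,0.3]
  ]
}}

```text
clock: 6.62
tool_pos: [0.47, -0.0001, 0.0262]
eef_rot: [0.616, 0.788, 0.001, 0.001]
contact_force: [-0.5, 0.9, -0.9]
opening: 0.584
finger_force: 20.0
```

```bash
python3 - <<'E'
from h import *
st()
E
```

```text
t 6.62 pos [ 4.70e-01 -1.00e-04  2.62e-02] F [-0.5  0.9 -0.9] op 0.584 ff 19.95318979024887
[[-0.24, 0.971, 0.002], [0.971, 0.24, 0.0], [-0.0, 0.002, -1.0]] q [-0.1   0.9   0.    2.17 -0.04  0.08  0.19]
```

Emit:
{"fn": "step_arm", "kwargs": {
  "steps": [
    [0,0,0.2,0,0,0,0.3],
    [0,0,0,0,0,0,-0.7],
    [0,0,0,0,0,0,-0.7],
    [0,0,0,0,0,0,-0.7],
    [0,0,0,0,0,0,-0.7],
    [0,0,-2,0,0,0,-0.7],
    [0,0,-5,0,0,0,-0.7],
    [0,0,-5,0,0,0,-0.7]
  ]
}}

```text
clock: 7.62
tool_pos: [0.4689, -0.0001, 0.1444]
eef_rot: [0.616, 0.788, -0.0, -0.001]
contact_force: [0.7, -0.1, -0.6]
opening: 0.849
finger_force: 0.0
```

Emit:
{"fn": "step_arm", "kwargs": {
  "steps": [
    [-5,0,0,0,0,-10,-0.2],
    [0,0,0,0,0,-10,-0.2],
    [0,0,0,0,0,-10,-0.2],
    [0,0,0,0,0,-10,-0.2],
    [0,0,0,0,0,-10,-0.2],
    [0,0,0,0,0,-10,-0.2],
    [0,0,0,0,0,-10,-0.2],
    [0,0,0,0,0,-3.5,-0.2]
  ]
}}

```text
clock: 8.62
tool_pos: [0.4811, -0.0488, 0.1432]
eef_rot: [0.021, 1.0, 0.0, -0.0]
contact_force: [0.1, 0.3, -0.1]
opening: 0.598
finger_force: 0.0
```

```bash
python3 - <<'E'
from h import *
st();plan((.3675,-.243,.15),87.4)
s=snap('top');h=hsv(s);H,S,V=h[...,0],h[...,1],h[...,2]
print([np.round(b,1) for b in blobs(s,(S<60)&(V>120),150,.070,(380,214,526,335))])
E
```

```text
t 8.62 pos [ 0.4811 -0.0488  0.1432] F [ 0.1  0.3 -0.1] op 0.598 ff 0.0
[[-0.999, 0.042, -0.0], [0.042, 0.999, 0.0], [0.0, 0.0, -1.0]] q [ 0.21  0.68 -0.33  2.07  0.46  0.47  1.06]
turn [ 0.  -0.   0.2] shift cm [ 10.47 -19.92  -0.68]
[array([ 550.8, -342.2,   42. ,   36.5,   87.7])]
```

Emit:
{"fn": "step_arm", "kwargs": {
  "steps": [
    [2.6,-5,0,0,0,0,-0.2],
    [2.6,-5,0,0,0,0,-0.2],
    [2.6,-5,0,0,0,0,-0.2],
    [2.7,-4.9,0,0,0,0,-0.2],
    [0,0,3,0,0,0,-0.2]
  ]
}}

```text
clock: 9.3
tool_pos: [0.3638, -0.2494, 0.1139]
eef_rot: [0.03, 1.0, -0.002, 0.0]
contact_force: [0.8, 0.3, -0.3]
opening: 0.598
finger_force: 0.0
```

```bash
python3 - <<'E'
from h import *
st();plan((.3675,-.243,.063),87.4)
s=snap('wrist','w2.png')
E
```

```text
t 9.3 pos [ 0.3638 -0.2494  0.1139] F [ 0.8  0.3 -0.3] op 0.598 ff 0.0
[[-0.998, 0.06, 0.0], [0.06, 0.998, -0.004], [-0.0, -0.004, -1.0]] q [ 0.66  0.7  -0.27  2.21  0.64  0.3   1.35]
turn [-0.2  0.  -0.9] shift cm [-0.34  0.66  5.09]
```

View pics/w2.png

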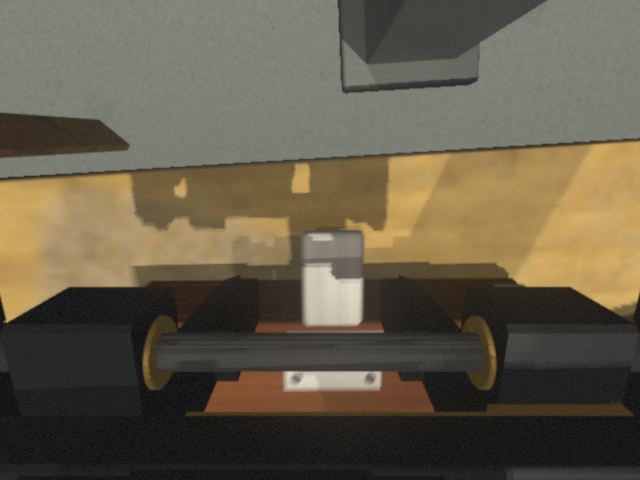

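The wrist view shows the tongue at (302–363, 230–325), slightly right of the jaw centre, which agrees with the planned +0.66 cm correction.

Emit:
{"fn": "step_arm", "kwargs": {
  "steps": [
    [-0.3,0.7,0,0,0,-0.9,-0.2],
    [0,0,2.5,0,0,0,-0.2],
    [0,0,2.6,0,0,0,-0.2],
    [0,0,0,0,0,0,-0.2],
    [0,0,0,0,0,0,-0.2]
  ]
}}

```text
clock: 9.98
tool_pos: [0.3723, -0.2351, 0.0629]
eef_rot: [0.014, 1.0, -0.0, 0.001]
contact_force: [1.1, -2.2, -1.6]
opening: 0.598
finger_force: 1.1
```

```bash
python3 - <<'E'
from h import *
st();plan((.3675,-.243,.063),87.4)
E
```

```text
t 9.97 pos [ 0.3723 -0.2351  0.0629] F [ 1.1 -2.2 -1.6] op 0.598 ff 1.0505462810397148
[[-1.0, 0.027, 0.001], [0.027, 1.0, -0.001], [-0.001, -0.001, -1.0]] q [ 0.53  0.81 -0.11  2.24  0.72  0.12  1.28]
turn [-0.   0.1  1.1] shift cm [ 0.44 -0.81 -0.01]
```

Emit:
{"fn": "step_arm", "kwargs": {
  "steps": [
    [0.4,-0.8,0,0,0,1,-0.2],
    [0,0,0,0,0,0,-0.2],
    [0,0,0,0,0,0,0.6],
    [0,0,0,0,0,0,0.6],
    [0,0,0,0,0,0,0.6],
    [0,0,0,0,0,0,0.6]
  ],
  "force": 30
}}

```text
clock: 10.72
tool_pos: [0.3667, -0.2433, 0.0624]
eef_rot: [0.023, 1.0, 0.0, 0.0]
contact_force: [-0.9, 1.5, 3.6]
opening: 0.397
finger_force: 30.0
```

```bash
python3 - <<'E'
from h import *
s=st()
p=np.array(s['tool_pos']);
# arc rows, tool axes at yaw 87.4: case x dir = -tool x
rad=.200;ths=np.linspace(0,1.70,18)
for a,b in zip(ths,ths[1:]):
    dx=-rad*(np.cos(b)-np.cos(a));dz=rad*(np.sin(b)-np.sin(a));print(round(b,2),round(-dx*100,2),round(-dz*100,2))
E
```

```text
t 10.72 pos [ 0.3667 -0.2433  0.0624] F [-0.9  1.5  3.6] op 0.397 ff 30.000436305999756
[[-0.999, 0.046, 0.0], [0.046, 0.999, 0.0], [-0.0, 0.001, -1.0]] q [ 0.55  0.81 -0.12  2.24  0.72  0.13  1.28]
0.1 -0.1 -2.0
0.2 -0.3 -1.98
0.3 -0.49 -1.94
0.4 -0.69 -1.88
0.5 -0.87 -1.8
0.6 -1.04 -1.7
0.7 -1.21 -1.59
0.8 -1.36 -1.46
0.9 -1.5 -1.32
1.0 -1.63 -1.16
1.1 -1.73 -0.99
1.2 -1.82 -0.82
1.3 -1.9 -0.63
1.4 -1.95 -0.44
1.5 -1.98 -0.24
1.6 -2.0 -0.04
1.7 -1.99 0.16
```

Emit:
{"fn": "step_arm", "kwargs": {
  "steps": [
    [-0.1,0,-2,0,0,0,0.6],
    [-0.3,0,-2,0,0,0,0.6],
    [-0.5,0,-1.9,0,0,0,0.6],
    [-0.7,0,-1.9,0,0,0,0.6],
    [-0.9,0,-1.8,0,0,0,0.6],
    [-1,0,-1.7,0,0,0,0.6],
    [-1.2,0,-1.6,0,0,0,0.6],
    [-1.4,0,-1.5,0,0,0,0.6]
  ]
}}

```text
clock: 11.72
tool_pos: [0.4277, -0.2463, 0.2062]
eef_rot: [0.023, 1.0, 0.001, -0.0]
contact_force: [3.6, -1.3, -8.4]
opening: 0.396
finger_force: 30.0
```

```bash
python3 - <<'E'
from h import *
s=st();p=np.array(s['tool_pos'])+[0,0,.002]
d=np.array([.5673,-.2521,.065])-p;print('rad',np.linalg.norm(d),'ang',np.arctan2(p[2]-.065,np.hypot(d[0],d[1])))
E
```

```text
t 11.72 pos [ 0.4277 -0.2463  0.2062] F [ 3.6 -1.3 -8.4] op 0.396 ff 29.99462217092514
[[-0.999, 0.047, -0.0], [0.047, 0.999, 0.001], [0.001, 0.001, -1.0]] q [ 0.75  0.6  -0.51  1.98  0.45  0.68  1.48]
rad 0.2000362655667582 ang 0.7975893165650362
```

Right on the arc.

Emit:
{"fn": "step_arm", "kwargs": {
  "steps": [
    [-1.5,0,-1.3,0,0,0,0.6],
    [-1.6,0,-1.2,0,0,0,0.6],
    [-1.7,0,-1,0,0,0,0.6],
    [-1.8,0,-0.8,0,0,0,0.6],
    [-1.9,0,-0.6,0,0,0,0.6],
    [-1.9,0,-0.4,0,0,0,0.6],
    [-2,0,-0.2,0,0,0,0.6],
    [-2,0,0,0,0,0,0.6]
  ]
}}

```text
clock: 12.72
tool_pos: [0.5732, -0.2538, 0.2647]
eef_rot: [0.024, 1.0, -0.001, 0.002]
contact_force: [-1.7, 1.2, 16.0]
opening: 0.386
finger_force: 30.5
```

Emit:
{"fn": "step_arm", "kwargs": {
  "steps": [
    [-2,0,0.1,0,0,0,0.6],
    [-1,0,0.1,0,0,0,0.6],
    [0,0,0,0,0,0,0.6]
  ]
}}

```text
clock: 13.1
tool_pos: [0.6015, -0.2546, 0.2588]
eef_rot: [0.023, 1.0, 0.0, -0.0]
contact_force: [-0.0, -0.1, 0.3]
opening: 0.2
finger_force: 0.2
```

```bash
python3 - <<'E'
from h import *
s=st();p=np.array(s['tool_pos'])+[0,0,.002]
d=np.array([.5673,-.2521,.065])-p;print('rad',np.linalg.norm(d),'ang',np.arctan2(p[2]-.065,d[0]))
E
```

```text
t 13.1 pos [ 0.6015 -0.2546  0.2588] F [-0.  -0.1  0.3] op 0.2 ff 0.2291367351244844
[[-0.999, 0.046, -0.0], [0.046, 0.999, 0.0], [0.0, 0.0, -1.0]] q [ 0.6   0.74 -0.52  1.43  0.39  1.07  1.52]
rad 0.19876928873183483 ang 1.7439754334685353
```

```bash
python3 - <<'E'
from h import *
snap('scene','s2.png')
E
```

```text
(no output)
```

View pics/s2.png

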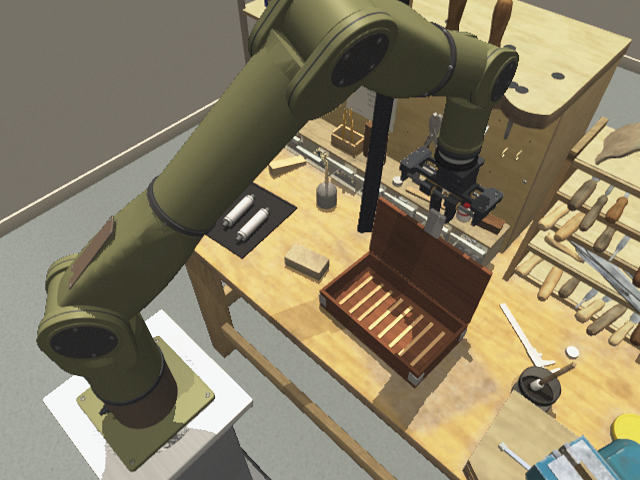

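The scene view shows the lid standing open with the tongue near (433,222). The fingers have slipped off it and closed beside it, so I'll lift clear.

Emit:
{"fn": "step_arm", "kwargs": {
  "steps": [
    [0,0,-1,0,0,0,0.6],
    [0,0,-2,0,0,0,0.6],
    [0,0,-2.5,0,0,0,0.6],
    [0,0,-2.5,0,0,0,0.6],
    [0,0,0,0,0,0,-0.1],
    [0,0,0,0,0,0,-0.1],
    [0,0,0,0,0,0,-0.1]
  ]
}}

```text
clock: 14.02
tool_pos: [0.6005, -0.2547, 0.3379]
eef_rot: [0.023, 1.0, 0.0, -0.001]
contact_force: [0.1, -0.5, -0.1]
opening: 0.516
finger_force: 0.0
```

```bash
python3 - <<'E'
from h import *
st()
s=snap('scene');snap('wrist','w3.png')
a=s['pixels'][150:350,280:540];cv2.imwrite('pics/s3.png',cv2.cvtColor(cv2.resize(a,None,fx=2.5,fy=2.5),4))
for th in(1.57,1.65,1.75,1.8):
    c=np.cos(th);sn=np.sin(th);b=np.radians(-2.6)
    h=np.array([.5673,-.2521,.065]); e=h+.221*np.array([-c*np.cos(b),-c*np.sin(b),sn]);u,v=proj(s,e);print(th,(u-280)*2.5,(v-150)*2.5)
E
```

```text
t 14.03 pos [ 0.6005 -0.2547  0.3379] F [ 0.1 -0.5 -0.1] op 0.516 ff 0.0
[[-0.999, 0.047, -0.003], [0.047, 0.999, 0.001], [0.003, 0.001, -1.0]] q [ 0.6   0.67 -0.54  1.32  0.35  1.25  1.57]
1.57 375.33462614878476 168.83427001093352
1.65 389.34141508439325 157.64773624598476
1.75 405.9514388952863 145.77191306797863
1.8 413.82288516848206 140.73866761039682
```

View pics/s3.png

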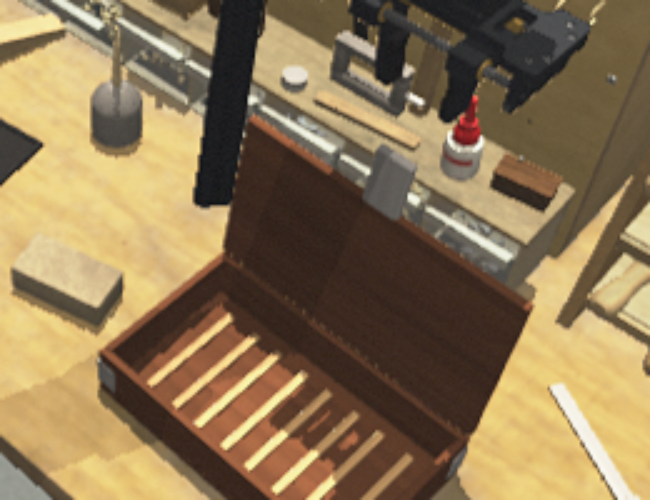

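The crop shows the lid upright with its tongue tip at about (397,150), so the angle is near 1.7. It may have still been swinging, so I'll look again after moving away.

Emit:
{"fn": "step_arm", "kwargs": {
  "steps": [
    [2,5,0,0,0,0,-0.1],
    [2,6,0,0,0,0,-0.1],
    [2,6,0,0,0,0,-0.1],
    [2,6,0,0,0,0,-0.1],
    [2,6,0,0,0,0,-0.1],
    [0,6,0,0,0,0,-0.1],
    [0,6,0,0,0,0,-0.1],
    [0,6,0,0,0,0,-0.1]
  ]
}}

```text
clock: 15.12
tool_pos: [0.5242, 0.2182, 0.339]
eef_rot: [0.024, 1.0, -0.0, -0.0]
contact_force: [0.1, 0.3, 0.2]
opening: 0.551
finger_force: 0.0
```

```bash
python3 - <<'E'
from h import *
st()
s=snap('scene')
t=snap('top')
for n,x in(('scene',s),('top',t)):
    for th in(1.65,1.7,1.75,1.8):
        c=np.cos(th);sn=np.sin(th);b=np.radians(-2.6);ex=np.array([np.cos(b),np.sin(b),0]);ey=np.array([-np.sin(b),np.cos(b),0])
        h=np.array([.5673,-.2521,.065]);d=-c*ex+np.array([0,0,sn]);nn=np.array([0,0,c])+sn*ex
        print(n,th,[np.round(proj(x,h+.221*d+w*ey+f*nn)).astype(int).tolist() for w in(-.018,.018) for f in(-.005,.005)],'lidcorner',np.round(proj(x,h+.166*d+.142*ey-.005*nn)))
a=s['pixels'][180:260,400:480];b=t['pixels'][170:250,410:490]
cv2.imwrite('pics/s4.png',cv2.cvtColor(np.hstack([cv2.resize(a,(400,400),interpolation=0),cv2.resize(b,(400,400),interpolation=0)]),4))
H=hsv(t);print('rollers',[np.round(q,1) for q in blobs(t,(H[...,2]>110)&(H[...,1]<70),150,.017,(140,225,270,315))])
E
```

```text
t 15.12 pos [0.5242 0.2182 0.339 ] F [0.1 0.3 0.2] op 0.551 ff 0.0
[[-0.999, 0.047, -0.0], [0.047, 0.999, -0.0], [0.0, -0.0, -1.0]] q [-0.13  0.54 -0.58  1.58  0.32  1.11  0.73]
scene 1.65 [[442, 219], [445, 217], [427, 209], [430, 207]] lidcorner [376. 198.]
scene 1.7 [[445, 217], [448, 214], [430, 207], [433, 205]] lidcorner [378. 196.]
scene 1.75 [[448, 214], [451, 212], [434, 205], [436, 203]] lidcorner [381. 195.]
scene 1.8 [[452, 212], [454, 210], [437, 202], [440, 201]] lidcorner [383. 193.]
top 1.65 [[500, 194], [500, 188], [478, 193], [478, 188]] lidcorner [397. 199.]
top 1.7 [[500, 188], [500, 182], [478, 187], [478, 181]] lidcorner [398. 195.]
top 1.75 [[499, 181], [499, 176], [478, 181], [477, 175]] lidcorner [398. 190.]
top 1.8 [[499, 175], [499, 170], [477, 175], [477, 169]] lidcorner [398. 186.]
rollers [array([468.3, 188.6,  93.2,  24.6,  11. ])]
```

View pics/s4.png

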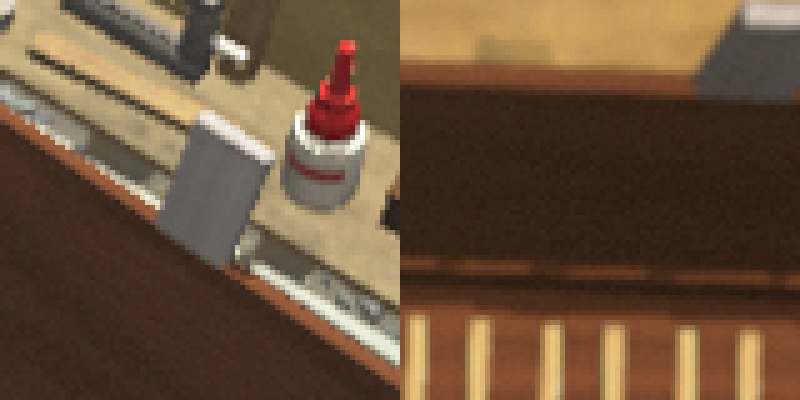

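Both views match 1.8 rad: the tongue corner is at (439,204) in scene and (479,174) in top. The lid is fully open. Next is the roller nearest the case, at (0.463, 0.188).

```bash
python3 - <<'E'
from h import *
plan((.463,.188,.10),100.3)
E
```

```text
turn [  0.4  -0.  -12.3] shift cm [ 6.48 -2.66 23.94]
```

Emit:
{"fn": "step_arm", "kwargs": {
  "steps": [
    [0,0,0,0,0,-6.3,-0.14],
    [0,0,0,0,0,-6,-0.14],
    [3.2,-1.3,5,0,0,0,-0.14],
    [3.3,-1.3,5,0,0,0,-0.14],
    [0,0,5,0,0,0,-0.14],
    [0,0,5,0,0,0,-0.14],
    [0,0,3.9,0,0,0,-0.14],
    [0,0,0,0,0,0,-0.14]
  ]
}}

```text
clock: 16.23
tool_pos: [0.4629, 0.1789, 0.0983]
eef_rot: [-0.084, 0.996, -0.001, -0.003]
contact_force: [0.6, -0.2, 1.2]
opening: 0.574
finger_force: 0.0
```

```bash
python3 - <<'E'
from h import *
st();plan((.463,.188,.027),100.3)
s=snap('wrist','w5.png')
print([np.round(proj(s,p)) for p in((.463,.188,.017),(.4707,.2531,.017),(.3675,-.243,.065))], [np.round(proj(s,np.array(r.get_state()['tool_pos'])-[0,0,.01]))])
E
```

```text
t 16.23 pos [0.4629 0.1789 0.0983] F [ 0.6 -0.2  1.2] op 0.574 ff 0.0
[[-0.986, -0.168, -0.005], [-0.168, 0.986, -0.003], [0.005, -0.002, -1.0]] q [-0.22  0.78 -0.39  2.05  0.68  0.44  0.6 ]
turn [-0.1 -0.3 -0.7] shift cm [-0.18  0.89  7.13]
[array([333., 247.]), array([426., 273.]), array([-619.,  -98.])] [array([321., 289.])]
```

View pics/w5.png

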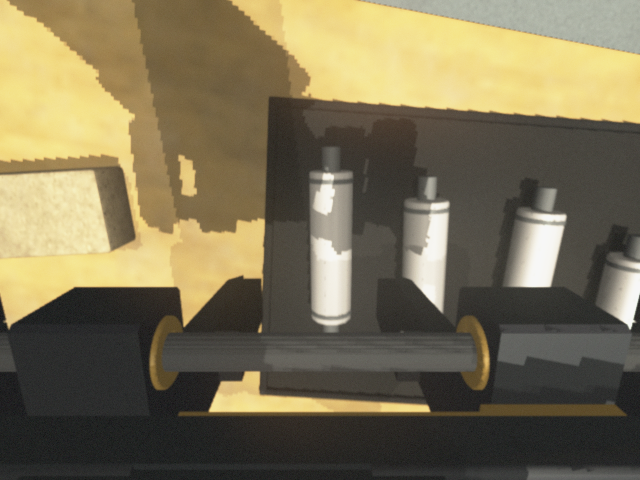

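The wrist view shows the roller barrel at (310–353, 170–323), centre (331,247). The prediction was (333,247), so the position is good. I'll let the arm settle, then correct.

Emit:
{"fn": "step_arm", "kwargs": {
  "steps": [
    [0,0,2,0,0,0,-0.14],
    [0,0,0,0,0,0,-0.14],
    [0,0,0,0,0,0,-0.14]
  ]
}}

```text
clock: 16.65
tool_pos: [0.4654, 0.1805, 0.0818]
eef_rot: [-0.084, 0.996, 0.0, 0.001]
contact_force: [-0.0, -0.8, -0.1]
opening: 0.57
finger_force: 0.0
```

```bash
python3 - <<'E'
from h import *
plan((.463,.188,.027),100.3)
E
```

```text
turn [ 0.   0.1 -0.7] shift cm [0.1  0.79 5.48]
```

Emit:
{"fn": "step_arm", "kwargs": {
  "steps": [
    [0.1,0.8,0,0,0,-0.7,-0.14],
    [0,0,2,0,0,0,-0.14],
    [0,0,2,0,0,0,-0.14],
    [0,0,1.4,0,0,0,-0.14],
    [0,0,0,0,0,0,-0.14],
    [0,0,0,0,0,0,-0.14]
  ]
}}

```text
clock: 17.4
tool_pos: [0.4625, 0.1884, 0.027]
eef_rot: [-0.09, 0.996, 0.0, 0.0]
contact_force: [-0.2, 0.4, -0.1]
opening: 0.57
finger_force: 0.0
```

```bash
python3 - <<'E'
from h import *
plan((.463,.188,.027),100.3)
E
```

```text
turn [0.  0.1 0. ] shift cm [-0.04 -0.05 -0.  ]
```

Emit:
{"fn": "step_arm", "kwargs": {
  "steps": [
    [0,0,0,0,0,0,0.7],
    [0,0,0,0,0,0,0.7],
    [0,0,0,0,0,0,0.7],
    [0,0,0,0,0,0,0.7],
    [0,0,-2,0,0,0,0.7],
    [0,0,-4,0,0,0,0.7],
    [0,0,-4,0,0,0,0.7],
    [0,0,-3,0,0,0,0.7]
  ],
  "force": 30
}}

```text
clock: 18.4
tool_pos: [0.4623, 0.1878, 0.1579]
eef_rot: [-0.09, 0.996, 0.0, 0.0]
contact_force: [0.7, -0.2, -1.2]
opening: 0.149
finger_force: 0.0
```

```bash
cat >> h.py <<'E'
C0=np.array([.4844,-.2483]);B=np.radians(-2.6)
def crad(i,z): 
    y=(-.09,-.03,.03,.09)[i]
    return (C0[0]-y*np.sin(B),C0[1]+y*np.cos(B),z)
E
python3 - <<'E'
from h import *
st();print([np.round(crad(i,0),4) for i in range(4)]);plan(crad(0,.16),87.4)
E
```

```text
t 18.4 pos [0.4623 0.1878 0.1579] F [ 0.7 -0.2 -1.2] op 0.149 ff 0.0
[[-0.984, -0.179, 0.001], [-0.179, 0.984, 0.0], [-0.001, 0.0, -1.0]] q [-0.16  0.69 -0.51  2.01  0.59  0.59  0.67]
[array([ 0.4803, -0.3382,  0.    ]), array([ 0.483 , -0.2783,  0.    ]), array([ 0.4858, -0.2183,  0.    ]), array([ 0.4885, -0.1584,  0.    ])]
turn [ 0.   0.  12.9] shift cm [ -4.19 -52.47  -0.21]
```

The roller slipped out, so I'll look at where it went.

```bash
python3 - <<'E'
from h import *
s=snap('wrist','w6.png')
st()
E
```

```text
t 18.45 pos [0.4638 0.1887 0.1607] F [-0.1 -0.7  2. ] op 0.149 ff 0.0
[[-0.984, -0.179, 0.005], [-0.179, 0.984, 0.003], [-0.006, 0.002, -1.0]] q [-0.16  0.69 -0.51  2.    0.59  0.6   0.67]
```

View pics/w6.png

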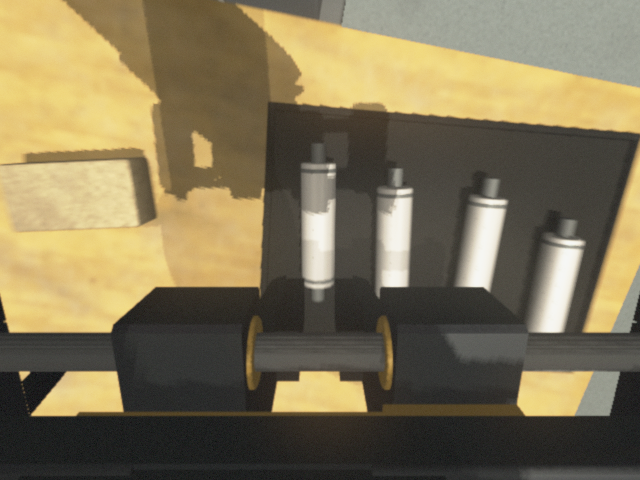

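```bash
cat >> h.py <<'E'
def wr(box=None,amin=400):
    s=snap('wrist');h=hsv(s);return s,blobs(s,(h[...,2]>120)&(h[...,1]<60),amin,.017,box)
E
python3 - <<'E'
from h import *
s,b=wr((285,130,600,330));[print(np.round(x,1)) for x in b]
t=snap('top');H=hsv(t);print('top',[np.round(q,1) for q in blobs(t,(H[...,2]>110)&(H[...,1]<70),100,.017,(140,225,270,315))])
print(ray(s,319,226,.017),ray(s,319,163,.02),ray(s,319,290,.02))
E
```

```text
[481.6 396.6  89.1  29.7   7.3]
[456.9 322.7  81.3  28.2   6.5]
[469.  251.6  95.3  27.2  11.6]
[471.4 188.3 115.6  27.2   9.8]
top []
[0.46659236 0.18895866 0.017     ] [0.41566924 0.17973512 0.02      ] [0.52200409 0.19899166 0.02      ]
```

Emit:
{"fn": "step_arm", "kwargs": {
  "steps": [
    [0,0,0,0,0,0,-0.14],
    [0,0,0,0,0,0,-0.14],
    [0,0,0,0,0,0,-0.14]
  ]
}}

```text
clock: 18.92
tool_pos: [0.4617, 0.1877, 0.1555]
eef_rot: [-0.09, 0.996, -0.0, -0.001]
contact_force: [0.7, 0.2, 0.1]
opening: 0.466
finger_force: 0.0
```

Emit:
{"fn": "step_arm", "kwargs": {
  "steps": [
    [-0.6,0,0,0,0,0,-0.14],
    [0,0,4,0,0,0,-0.14],
    [0,0,4,0,0,0,-0.14],
    [0,0,3.5,0,0,0,-0.14],
    [0,0,1.6,0,0,0,-0.14],
    [0,0,0.2,0,0,0,-0.14],
    [0,0,0,0,0,0,-0.14],
    [0,0,0,0,0,0,-0.14]
  ]
}}

```text
clock: 19.92
tool_pos: [0.4688, 0.1891, 0.0241]
eef_rot: [-0.09, 0.996, 0.0, 0.001]
contact_force: [0.0, -0.5, -0.1]
opening: 0.57
finger_force: 0.0
```

```bash
python3 - <<'E'
from h import *
st();plan((.4675,.1888,.0215),100.3)
E
```

```text
t 19.93 pos [0.4688 0.1891 0.0241] F [ 0.  -0.5 -0.1] op 0.57 ff 0.0
[[-0.984, -0.179, 0.001], [-0.179, 0.984, 0.001], [-0.001, 0.001, -1.0]] q [-0.32  0.91 -0.25  2.05  0.82  0.27  0.47]
turn [0.  0.1 0. ] shift cm [ 0.13 -0.01  0.26]
```

Emit:
{"fn": "step_arm", "kwargs": {
  "steps": [
    [0,0,0.25,0,0,0,-0.14],
    [0,0,0,0,0,0,0.6],
    [0,0,0,0,0,0,0.6],
    [0,0,0,0,0,0,0.6],
    [0,0,0,0,0,0,0.6],
    [0,0,0,0,0,0,0.6]
  ],
  "force": 30
}}

```text
clock: 20.68
tool_pos: [0.4683, 0.1884, 0.0209]
eef_rot: [-0.09, 0.996, -0.0, 0.0]
contact_force: [1.0, -1.6, 1.3]
opening: 0.239
finger_force: 25.8
```

Emit:
{"fn": "step_arm", "kwargs": {
  "steps": [
    [0,0,-1.5,0,0,0,0.6],
    [0,0,-1.5,0,0,0,0.6]
  ]
}}

```text
clock: 20.92
tool_pos: [0.4677, 0.1892, 0.0508]
eef_rot: [-0.09, 0.996, 0.0, -0.0]
contact_force: [-0.4, 0.8, -2.0]
opening: 0.239
finger_force: 24.6
```

Emit:
{"fn": "step_arm", "kwargs": {
  "steps": [
    [0,0,-3,0,0,0,0.6],
    [0,0,-4,0,0,0,0.6],
    [0,0,-3,0,0,0,0.6],
    [0,0,0,0,0,0,0.6]
  ]
}}

```text
clock: 21.42
tool_pos: [0.4691, 0.1898, 0.1522]
eef_rot: [-0.09, 0.996, 0.001, 0.002]
contact_force: [-0.2, 0.2, -2.1]
opening: 0.237
finger_force: 24.5
```

```bash
python3 - <<'E'
from h import *
st();s=snap('scene');w=snap('wrist')
u,v=map(int,proj(s,r.get_state()['tool_pos']))
print(u,v)
a=s['pixels'][max(0,v-60):v+60,max(0,u-60):u+60]
cv2.imwrite('pics/g7.png',cv2.cvtColor(np.hstack([cv2.resize(a,(400,400),interpolation=2),cv2.resize(w['pixels'][100:400,170:470],(400,400))]),4))
E
```

```text
t 21.43 pos [0.4691 0.1898 0.1522] F [-0.2  0.2 -2.1] op 0.237 ff 24.518516957759857
[[-0.984, -0.179, 0.003], [-0.179, 0.984, 0.003], [-0.004, 0.002, -1.0]] q [-0.16  0.71 -0.52  1.99  0.61  0.59  0.66]
247 186
```

View pics/g7.png

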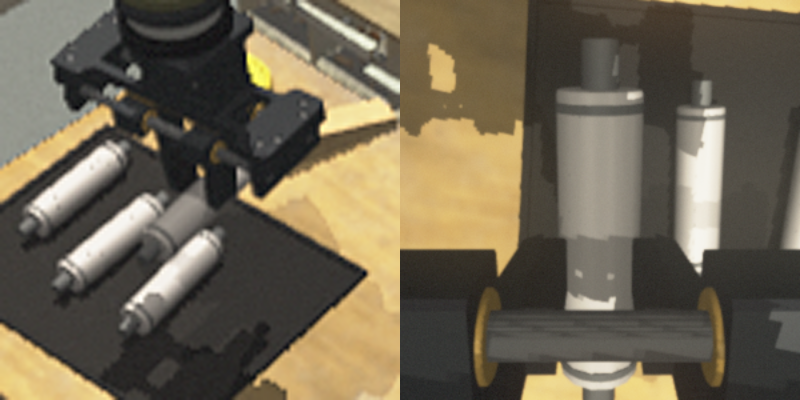

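The crops show the roller held level and centred between the fingers. I'll carry it to cradle 0.

Emit:
{"fn": "step_arm", "kwargs": {
  "steps": [
    [0,0,-0.5,0,0,6.5,0.6],
    [0,0,0,0,0,6.4,0.6],
    [-0.4,-4,0,0,0,0,0.6],
    [-0.4,-6,0,0,0,0,0.6],
    [-0.4,-6,0,0,0,0,0.6],
    [-0.4,-6,0,0,0,0,0.6],
    [-0.4,-6,0,0,0,0,0.6],
    [-0.4,-6,0,0,0,0,0.6]
  ]
}}

```text
clock: 22.52
tool_pos: [0.4758, -0.1534, 0.1542]
eef_rot: [0.022, 1.0, 0.0, -0.001]
contact_force: [0.4, -0.1, -1.8]
opening: 0.238
finger_force: 24.6
```

Emit:
{"fn": "step_arm", "kwargs": {
  "steps": [
    [-0.4,-6,0,0,0,0,0.6],
    [-0.4,-6,0,0,0,0,0.6],
    [-0.3,-4,0,0,0,0,0.6],
    [0,-2.7,0,0,0,0,0.6],
    [0,0,0,0,0,0,0.6],
    [0,0,0,0,0,0,0.6],
    [0,0,0,0,0,0,0.6]
  ]
}}

```text
clock: 23.4
tool_pos: [0.4796, -0.3371, 0.1554]
eef_rot: [0.021, 1.0, 0.001, -0.0]
contact_force: [0.0, 0.5, -2.6]
opening: 0.239
finger_force: 24.7
```

```bash
python3 - <<'E'
from h import *
st();plan(crad(0,.0315),87.4)
w=snap('wrist','w8.png')
E
```

```text
t 23.4 pos [ 0.4796 -0.3371  0.1554] F [ 0.   0.5 -2.6] op 0.239 ff 24.665563702583313
[[-0.999, 0.042, -0.001], [0.042, 0.999, 0.001], [0.001, 0.001, -1.0]] q [ 0.87  0.8  -0.59  1.75  0.6   0.79  1.51]
turn [ 0.1 -0.   0.2] shift cm [-0.07 -0.11 12.39]
```

View pics/w8.png

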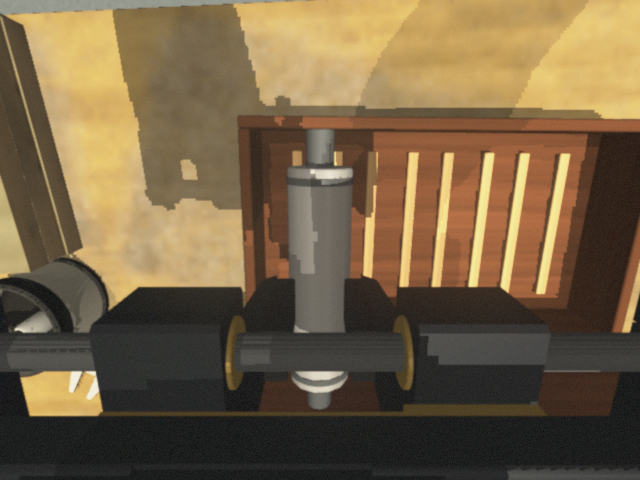

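The wrist view shows cradle 0's strips at u≈296 and 340, with the roller centred above them at u≈320. I'll lower it.

Emit:
{"fn": "step_arm", "kwargs": {
  "steps": [
    [-0.1,-0.1,3,0,0,0,0.6],
    [0,0,3,0,0,0,0.6],
    [0,0,3,0,0,0,0.6],
    [0,0,2,0,0,0,0.6],
    [0,0,1.1,0,0,0,0.6],
    [0,0,0.2,0,0,0,0.6],
    [0,0,0,0,0,0,0.6],
    [0,0,0,0,0,0,0.6]
  ]
}}

```text
clock: 24.45
tool_pos: [0.4808, -0.3405, 0.0336]
eef_rot: [0.023, 1.0, -0.0, 0.001]
contact_force: [0.1, -0.3, -2.5]
opening: 0.237
finger_force: 24.6
```

```bash
python3 - <<'E'
from h import *
st();plan(crad(0,.0315),87.4)
E
```

```text
t 24.45 pos [ 0.4808 -0.3405  0.0336] F [ 0.1 -0.3 -2.5] op 0.237 ff 24.649053812026978
[[-0.999, 0.045, 0.001], [0.045, 0.999, -0.001], [-0.001, -0.001, -1.0]] q [ 0.79  0.97 -0.45  1.79  0.76  0.56  1.38]
turn [-0.   0.1  0. ] shift cm [0.06 0.23 0.21]
```

Emit:
{"fn": "step_arm", "kwargs": {
  "steps": [
    [0,0.2,0,0,0,0,0.6],
    [0,0,0.2,0,0,0,0.6],
    [0,0,0,0,0,0,0.6],
    [0,0,0,0,0,0,0.4],
    [0,0,0,0,0,0,0.4],
    [0,0,0,0,0,0,0.1],
    [0,0,0,0,0,0,0.1],
    [0,0,0,0,0,0,0.1]
  ]
}}

```text
clock: 25.45
tool_pos: [0.4804, -0.3382, 0.0308]
eef_rot: [0.023, 1.0, 0.0, 0.0]
contact_force: [-0.1, 0.4, -0.0]
opening: 0.45
finger_force: 0.0
```

Emit:
{"fn": "step_arm", "kwargs": {
  "steps": [
    [0,0,-1,0,0,0,0.1],
    [0,0,-3,0,0,0,0.1],
    [0,0,-5,0,0,0,0.1],
    [0,0,-4,0,0,0,0.1],
    [0,0,0,0,0,0,0.1]
  ]
}}

```text
clock: 26.08
tool_pos: [0.4825, -0.3389, 0.1646]
eef_rot: [0.023, 1.0, -0.001, 0.003]
contact_force: [-0.2, -0.7, -0.8]
opening: 0.451
finger_force: 0.0
```

```bash
cat >> h.py <<'E'
def case_check():
    s=snap('wrist');h=hsv(s);m=(h[...,2]>100)&(h[...,1]<70)
    for b in blobs(s,m,300,.023,(150,60,560,330)):
        d=np.array(b[:2])/1000-C0;c,q=np.cos(B),np.sin(B)
        print('case frame',np.round([d[0]*c+d[1]*q,-d[0]*q+d[1]*c],4),np.round(b,1))
E
python3 - <<'E'
from h import *
st();case_check()
s=snap('wrist');print(np.round(proj(s,crad(0,.036))))
h=hsv(s);m=(h[...,2]>100)&(h[...,1]<70);print([cv2.boundingRect(c) for c in cv2.findContours(m.astype(np.uint8),0,1)[0] if cv2.contourArea(c)>300])
t=snap('top');H=hsv(t);print('top',[np.round(q,1) for q in blobs(t,(H[...,2]>110)&(H[...,1]<70),100,.017,(140,225,270,315))])
E
```

```text
t 26.07 pos [ 0.4825 -0.3389  0.1646] F [-0.2 -0.7 -0.8] op 0.451 ff 0.0
[[-0.999, 0.045, 0.006], [0.045, 0.999, -0.003], [-0.006, -0.003, -1.0]] q [ 0.87  0.79 -0.6   1.74  0.6   0.8   1.51]
case frame [ 0.0022 -0.0902] [ 482.6 -338.5  115.8   26.5   -2.6]
[320. 227.]
[(25, 306, 34, 25), (304, 153, 34, 139), (0, 0, 295, 16)]
top [array([485.6, 397.1, 104. ,  25.8,   6.9]), array([465.5, 324.3, 103.4,  25.4,   6.6]), array([470.1, 253.1, 104.3,  25.6,  10.5])]
```

Emit:
{"fn": "step_arm", "kwargs": {
  "steps": [
    [0.3,5,0,0,0,0,-0.14],
    [0.4,6,0,0,0,0,-0.14],
    [0.4,6,0,0,0,0,-0.14],
    [0.4,6,0,0,0,0,-0.14],
    [0.3,6,0,0,0,0,-0.14],
    [0.3,6,0,0,0,0,-0.14],
    [0.3,6,0,0,0,0,-0.14],
    [0.3,6,0,0,0,0,-0.14]
  ]
}}

```text
clock: 27.22
tool_pos: [0.4736, 0.1341, 0.1597]
eef_rot: [0.022, 1.0, -0.001, -0.001]
contact_force: [0.8, -0.7, 0.5]
opening: 0.567
finger_force: 0.0
```

Emit:
{"fn": "step_arm", "kwargs": {
  "steps": [
    [0.3,6,0,0,0,0,-0.14],
    [0.3,6.1,0,0,0,0,-0.14],
    [0,0,2,0,0,-6.8,-0.14],
    [0,0,4,0,0,-6.8,-0.14],
    [0,0,2,0,0,0,-0.14],
    [0,0,0,0,0,0,-0.14],
    [0,0,0,0,0,0,-0.14],
    [0,0,0,0,0,0,-0.14]
  ]
}}

```text
clock: 28.22
tool_pos: [0.4745, 0.254, 0.0816]
eef_rot: [-0.096, 0.995, 0.0, 0.001]
contact_force: [0.4, 0.1, 0.4]
opening: 0.571
finger_force: 0.0
```

```bash
python3 - <<'E'
from h import *
st();s=snap('wrist');print(proj(s,(.473,.2535,.017)));h=hsv(s)
m=((h[...,2]>110)&(h[...,1]<60)).astype(np.uint8);print([cv2.boundingRect(c) for c in cv2.findContours(m,0,1)[0] if cv2.contourArea(c)>300])
[print(np.round(b,1)) for b in blobs(s,m>0,300,.017,(250,100,420,330))]
plan((.473,.2535,.021),100.8)
E
```

```text
t 28.23 pos [0.4745 0.254  0.0816] F [0.4 0.1 0.4] op 0.571 ff 0.0
[[-0.982, -0.191, 0.001], [-0.191, 0.982, 0.001], [-0.001, 0.001, -1.0]] q [-0.32  0.85 -0.43  1.94  0.7   0.51  0.51]
(np.float64(319.28188069045075), np.float64(248.85991709369975))
[(513, 232, 59, 56), (293, 174, 46, 158), (292, 162, 46, 9), (406, 150, 62, 164), (533, 0, 107, 25)]
[460.  309.6  54.2   8.2  15.1]
[478.2 252.4 100.5  27.6  11. ]
[424.  241.1  26.3   4.6 -79. ]
turn [0.  0.1 0.2] shift cm [ 0.16 -0.01  6.06]
```

Emit:
{"fn": "step_arm", "kwargs": {
  "steps": [
    [0,-0.1,2.5,0,0,0,-0.14],
    [0,0,2.2,0,0,0,-0.14],
    [0,0,1.3,0,0,0,-0.14],
    [0,0,0,0,0,0,-0.14],
    [0,0,0,0,0,0,-0.14]
  ]
}}

```text
clock: 28.9
tool_pos: [0.4746, 0.2531, 0.0215]
eef_rot: [-0.096, 0.995, 0.0, 0.0]
contact_force: [0.2, -0.8, -0.2]
opening: 0.57
finger_force: 0.0
```

```bash
python3 - <<'E'
from h import *
plan((.473,.2525,.021),101)
E
```

```text
turn [0.  0.1 0. ] shift cm [ 0.17 -0.03  0.05]
```

Emit:
{"fn": "step_arm", "kwargs": {
  "steps": [
    [0,0,0,0,0,0,0.6],
    [0,0,0,0,0,0,0.6],
    [0,0,0,0,0,0,0.6],
    [0,0,0,0,0,0,0.6],
    [0,0,0,0,0,0,0.6]
  ],
  "force": 30
}}

```text
clock: 29.52
tool_pos: [0.4745, 0.2524, 0.021]
eef_rot: [-0.096, 0.995, -0.0, 0.0]
contact_force: [0.7, -1.1, 3.0]
opening: 0.238
finger_force: 25.9
```

Emit:
{"fn": "step_arm", "kwargs": {
  "steps": [
    [0,0,-1.5,0,0,0,0.6],
    [0,0,-3,0,0,0,0.6],
    [0,0,-4,0,0,0,0.6],
    [0,0,-4.5,0,0,0,0.6],
    [0,0,0,0,0,6.8,0.6],
    [0,0,0,0,0,6.8,0.6],
    [0,0,0,0,0,0,0.6]
  ]
}}

```text
clock: 30.4
tool_pos: [0.4739, 0.2528, 0.1515]
eef_rot: [0.022, 1.0, 0.0, 0.0]
contact_force: [0.0, 0.6, -2.8]
opening: 0.241
finger_force: 24.3
```

```bash
python3 - <<'E'
from h import *
st();plan(crad(1,.155),87.4)
E
```

```text
t 30.4 pos [0.4739 0.2528 0.1515] F [ 0.   0.6 -2.8] op 0.241 ff 24.323260188102722
[[-0.999, 0.043, 0.0], [0.043, 0.999, 0.0], [-0.0, 0.0, -1.0]] q [-0.29  0.73 -0.48  1.9   0.54  0.64  0.42]
turn [0.  0.  0.1] shift cm [ -3.32 -53.01  -0.35]
```

Emit:
{"fn": "step_arm", "kwargs": {
  "steps": [
    [-0.4,-5,0,0,0,0,0.6],
    [-0.4,-6,0,0,0,0,0.6],
    [-0.4,-6,0,0,0,0,0.6],
    [-0.4,-6,0,0,0,0,0.6],
    [-0.4,-6,0,0,0,0,0.6],
    [-0.4,-6,0,0,0,0,0.6],
    [-0.4,-6,0,0,0,0,0.6],
    [-0.4,-6,0,0,0,0,0.6]
  ]
}}

```text
clock: 31.4
tool_pos: [0.4849, -0.22, 0.151]
eef_rot: [0.021, 1.0, 0.0, 0.0]
contact_force: [1.2, 0.4, -1.6]
opening: 0.239
finger_force: 24.3
```

Emit:
{"fn": "step_arm", "kwargs": {
  "steps": [
    [0,-4,0,0,0,0,0.6],
    [0,-2,0,0,0,0,0.6],
    [0,0,0,0,0,0,0.6],
    [0,0,2,0,0,0,0.6],
    [0,0,3,0,0,0,0.6],
    [0,0,1,0,0,0,0.6],
    [0,0,0,0,0,0,0.6],
    [0,0,0,0,0,0,0.6]
  ]
}}

```text
clock: 32.4
tool_pos: [0.4832, -0.2778, 0.0917]
eef_rot: [0.022, 1.0, -0.0, 0.001]
contact_force: [0.6, 0.1, -2.2]
opening: 0.239
finger_force: 24.3
```

```bash
python3 - <<'E'
from h import *
st();plan(crad(1,.0315),87.4)
E
```

```text
t 32.4 pos [ 0.4832 -0.2778  0.0917] F [ 0.6  0.1 -2.2] op 0.239 ff 24.32603269815445
[[-0.999, 0.044, 0.002], [0.044, 0.999, -0.0], [-0.002, -0.0, -1.0]] q [ 0.74  0.86 -0.51  1.88  0.72  0.6   1.29]
turn [-0.   0.1  0.1] shift cm [ 0.01 -0.05  6.02]
```

Emit:
{"fn": "step_arm", "kwargs": {
  "steps": [
    [0,0,2.5,0,0,0,0.6],
    [0,0,2,0,0,0,0.6],
    [0,0,1.2,0,0,0,0.6],
    [0,0,0.3,0,0,0,0.6],
    [0,0,0,0,0,0,0.6],
    [0,0,0,0,0,0,0.6]
  ]
}}

```text
clock: 33.15
tool_pos: [0.4828, -0.2783, 0.0315]
eef_rot: [0.023, 1.0, -0.0, 0.001]
contact_force: [-0.4, -0.2, -1.6]
opening: 0.239
finger_force: 24.3
```

```bash
python3 - <<'E'
from h import *
plan(crad(1,.0315),87.4)
E
```

```text
turn [-0.   0.1  0. ] shift cm [-0.02  0.01 -0.  ]
```

Emit:
{"fn": "step_arm", "kwargs": {
  "steps": [
    [0,0,0,0,0,0,0.4],
    [0,0,0,0,0,0,0.4],
    [0,0,0,0,0,0,0.1],
    [0,0,0,0,0,0,0.1],
    [0,0,-1,0,0,0,0.1],
    [0,0,-3,0,0,0,0.1],
    [0,0,-5,0,0,0,0.1],
    [0,0,-4.3,0,0,0,0.1]
  ]
}}

```text
clock: 34.15
tool_pos: [0.4824, -0.278, 0.166]
eef_rot: [0.022, 1.0, 0.0, 0.0]
contact_force: [0.9, -1.2, -0.3]
opening: 0.452
finger_force: 0.0
```

Emit:
{"fn": "step_arm", "kwargs": {
  "steps": [
    [0,0,0,0,0,0,-0.14],
    [0,0,0,0,0,0,-0.14]
  ]
}}

```text
clock: 34.4
tool_pos: [0.4817, -0.2783, 0.1637]
eef_rot: [0.023, 1.0, -0.0, -0.0]
contact_force: [0.5, 0.1, -0.4]
opening: 0.57
finger_force: 0.0
```

```bash
python3 - <<'E'
from h import *
st();case_check();plan((.4685,.3243,.165),87.4)
E
```

```text
t 34.4 pos [ 0.4817 -0.2783  0.1637] F [ 0.5  0.1 -0.4] op 0.57 ff 0.0
[[-0.999, 0.045, -0.001], [0.045, 0.999, -0.0], [0.001, -0.0, -1.0]] q [ 0.8   0.76 -0.61  1.83  0.62  0.75  1.37]
case frame [ 0.0033 -0.0313] [ 486.3 -279.7  116.6   26.2   -2. ]
case frame [-0.0015 -0.0902] [ 478.8 -338.3   94.6   27.4   -2.9]
turn [ 0.  -0.1  0. ] shift cm [ 4.02 60.12 -0.2 ]
```

Two are in their cradles. Next is the third roller.

Emit:
{"fn": "step_arm", "kwargs": {
  "steps": [
    [0.4,5,0,0,0,0,-0.14],
    [0.4,6,0,0,0,0,-0.14],
    [0.4,6,0,0,0,0,-0.14],
    [0.4,6,0,0,0,0,-0.14],
    [0.4,6,0,0,0,0,-0.14],
    [0.4,6,0,0,0,0,-0.14],
    [0.4,6,0,0,0,0,-0.14],
    [0.4,6,0,0,0,0,-0.14]
  ]
}}

```text
clock: 35.45
tool_pos: [0.4706, 0.1942, 0.1625]
eef_rot: [0.022, 1.0, -0.001, -0.001]
contact_force: [0.6, -1.1, -0.4]
opening: 0.571
finger_force: 0.0
```

Emit:
{"fn": "step_arm", "kwargs": {
  "steps": [
    [0.4,6,0,0,0,0,-0.14],
    [0.4,6,0,0,0,0,-0.14],
    [0,1.1,2,0,0,-4.6,-0.14],
    [0,0,4,0,0,-4.6,-0.14],
    [0,0,2,0,0,0,-0.14],
    [0,0,0,0,0,0,-0.14],
    [0,0,0,0,0,0,-0.14],
    [0,0,0,0,0,0,-0.14]
  ]
}}

```text
clock: 36.45
tool_pos: [0.4699, 0.3244, 0.0847]
eef_rot: [-0.058, 0.998, 0.001, 0.001]
contact_force: [0.2, 0.0, 0.2]
opening: 0.572
finger_force: 0.0
```

```bash
cat >> h.py <<'E'
def rcheck(p,yaw):
    st();s=snap('wrist');h=hsv(s);print('pred',np.round(proj(s,p)))
    m=((h[...,2]>110)&(h[...,1]<60)).astype(np.uint8)
    print([cv2.boundingRect(c) for c in cv2.findContours(m,0,1)[0] if cv2.contourArea(c)>300])
    row=np.flatnonzero(m[240,260:380])+260;print('row240',row.min() if len(row) else 0,row.max() if len(row) else 0)
    [print(np.round(b,1)) for b in blobs(s,m>0,300,.017,(250,100,400,330))]
    plan((p[0],p[1],.021),yaw)
E
python3 - <<'E'
from h import *
rcheck((.4685,.3243,.017),96.6)
E
```

```text
t 36.45 pos [0.4699 0.3244 0.0847] F [0.2 0.  0.2] op 0.572 ff 0.0
[[-0.993, -0.115, 0.001], [-0.115, 0.993, 0.001], [-0.001, 0.001, -1.0]] q [-0.42  0.87 -0.46  1.84  0.66  0.59  0.39]
pred [320. 248.]
[(404, 209, 49, 106), (293, 161, 46, 172), (538, 0, 102, 328)]
row240 295 337
[474.  322.2 103.2  27.4   7.3]
[418.4 315.7  26.1   5.2 -83.4]
turn [0.1 0.1 0. ] shift cm [0.14 0.01 6.37]
```

Emit:
{"fn": "step_arm", "kwargs": {
  "steps": [
    [0,-0.15,2.5,0,0,0,-0.14],
    [0,0,2.3,0,0,0,-0.14],
    [0,0,1.5,0,0,0,-0.14],
    [0,0,0,0,0,0,-0.14],
    [0,0,0,0,0,0,-0.14]
  ]
}}

```text
clock: 37.12
tool_pos: [0.47, 0.323, 0.0216]
eef_rot: [-0.058, 0.998, 0.0, 0.001]
contact_force: [-0.8, 0.8, 0.5]
opening: 0.57
finger_force: 0.0
```

Emit:
{"fn": "step_arm", "kwargs": {
  "steps": [
    [0,0,0,0,0,0,0.6],
    [0,0,0,0,0,0,0.6],
    [0,0,0,0,0,0,0.6],
    [0,0,0,0,0,0,0.6],
    [0,0,0,0,0,0,0.6]
  ],
  "force": 30
}}

```text
clock: 37.75
tool_pos: [0.4698, 0.3226, 0.0209]
eef_rot: [-0.058, 0.998, 0.0, 0.0]
contact_force: [0.1, 0.3, 0.3]
opening: 0.242
finger_force: 25.4
```

Emit:
{"fn": "step_arm", "kwargs": {
  "steps": [
    [0,0,-1.5,0,0,0,0.6],
    [0,0,-3,0,0,0,0.6],
    [0,0,-4,0,0,0,0.6],
    [0,0,-4.5,0,0,0,0.6],
    [0,0,0,0,0,4.6,0.6],
    [0,0,0,0,0,4.6,0.6],
    [0,0,0,0,0,0,0.6]
  ]
}}

```text
clock: 38.62
tool_pos: [0.4693, 0.3222, 0.1514]
eef_rot: [0.022, 1.0, -0.0, 0.0]
contact_force: [-0.3, 0.3, -2.7]
opening: 0.244
finger_force: 24.5
```

```bash
python3 - <<'E'
from h import *
st();plan(crad(2,.155),87.4)
E
```

```text
t 38.62 pos [0.4693 0.3222 0.1514] F [-0.3  0.3 -2.7] op 0.244 ff 24.53036069869995
[[-0.999, 0.044, 0.0], [0.044, 0.999, -0.0], [-0.0, -0.0, -1.0]] q [-0.39  0.77 -0.5   1.81  0.54  0.71  0.33]
turn [-0.   0.   0.1] shift cm [ -4.09 -53.92  -0.36]
```

Emit:
{"fn": "step_arm", "kwargs": {
  "steps": [
    [-0.4,-5,0,0,0,0,0.6],
    [-0.4,-6,0,0,0,0,0.6],
    [-0.4,-6,0,0,0,0,0.6],
    [-0.4,-6,0,0,0,0,0.6],
    [-0.4,-6,0,0,0,0,0.6],
    [-0.4,-6,0,0,0,0,0.6],
    [-0.5,-6,0,0,0,0,0.6],
    [-0.5,-6,0,0,0,0,0.6]
  ]
}}

```text
clock: 39.62
tool_pos: [0.4823, -0.1504, 0.1511]
eef_rot: [0.022, 1.0, 0.0, 0.0]
contact_force: [1.0, 0.2, -3.2]
opening: 0.241
finger_force: 24.5
```

Emit:
{"fn": "step_arm", "kwargs": {
  "steps": [
    [-0.4,-4,0,0,0,0,0.6],
    [-0.3,-2.9,0,0,0,0,0.6],
    [0,0,0,0,0,0,0.6],
    [0,0,2,0,0,0,0.6],
    [0,0,3,0,0,0,0.6],
    [0,0,1,0,0,0,0.6],
    [0,0,0,0,0,0,0.6],
    [0,0,0,0,0,0,0.6]
  ]
}}

```text
clock: 40.62
tool_pos: [0.487, -0.2175, 0.0917]
eef_rot: [0.022, 1.0, -0.0, 0.001]
contact_force: [1.2, -0.3, -3.1]
opening: 0.236
finger_force: 24.6
```

```bash
python3 - <<'E'
from h import *
st();plan(crad(2,.0315),87.4)
E
```

```text
t 40.62 pos [ 0.487  -0.2175  0.0917] F [ 1.2 -0.3 -3.1] op 0.236 ff 24.59197461605072
[[-0.999, 0.044, 0.001], [0.044, 0.999, -0.0], [-0.001, -0.0, -1.0]] q [ 0.63  0.84 -0.5   1.95  0.75  0.55  1.13]
turn [-0.   0.1  0.1] shift cm [ 0.12 -0.09  6.02]
```

Emit:
{"fn": "step_arm", "kwargs": {
  "steps": [
    [0.2,-0.1,2.5,0,0,0,0.6],
    [0,0,2,0,0,0,0.6],
    [0,0,1.2,0,0,0,0.6],
    [0,0,0.3,0,0,0,0.6],
    [0,0,0,0,0,0,0.6],
    [0,0,0,0,0,0,0.6]
  ]
}}

```text
clock: 41.38
tool_pos: [0.4848, -0.2188, 0.0314]
eef_rot: [0.023, 1.0, -0.0, 0.001]
contact_force: [0.1, -0.6, -2.5]
opening: 0.237
finger_force: 24.6
```

```bash
python3 - <<'E'
from h import *
st();plan(crad(2,.0315),87.4)
E
```

```text
t 41.38 pos [ 0.4848 -0.2188  0.0314] F [ 0.1 -0.6 -2.5] op 0.237 ff 24.557849764823914
[[-0.999, 0.045, 0.001], [0.045, 0.999, -0.0], [-0.001, -0.0, -1.0]] q [ 0.57  0.93 -0.39  1.97  0.86  0.41  1.04]
turn [-0.   0.1  0. ] shift cm [-0.1   0.05 -0.01]
```

Emit:
{"fn": "step_arm", "kwargs": {
  "steps": [
    [0,0,0,0,0,0,0.4],
    [0,0,0,0,0,0,0.4],
    [0,0,0,0,0,0,0.1],
    [0,0,0,0,0,0,0.1],
    [0,0,-1,0,0,0,0.1],
    [0,0,-3,0,0,0,0.1],
    [0,0,-5,0,0,0,0.1],
    [0,0,-4.3,0,0,0,0.1]
  ]
}}

```text
clock: 42.38
tool_pos: [0.4842, -0.2185, 0.166]
eef_rot: [0.022, 1.0, 0.0, 0.0]
contact_force: [1.7, -0.4, -0.5]
opening: 0.453
finger_force: 0.0
```

Emit:
{"fn": "step_arm", "kwargs": {
  "steps": [
    [0,0,0,0,0,0,-0.14],
    [0,0,0,0,0,0,-0.14]
  ]
}}

```text
clock: 42.62
tool_pos: [0.4837, -0.2189, 0.1637]
eef_rot: [0.023, 1.0, -0.0, -0.0]
contact_force: [-0.1, 0.5, -0.7]
opening: 0.573
finger_force: 0.0
```

```bash
python3 - <<'E'
from h import *
st();case_check();plan((.4888,.397,.165),87.4)
t=snap('top');H=hsv(t);print('top',[np.round(q,1) for q in blobs(t,(H[...,2]>110)&(H[...,1]<70),100,.017,(140,225,270,315))])
E
```

```text
t 42.62 pos [ 0.4837 -0.2189  0.1637] F [-0.1  0.5 -0.7] op 0.573 ff 0.0
[[-0.999, 0.045, -0.001], [0.045, 0.999, -0.0], [0.001, -0.0, -1.0]] q [ 0.7   0.73 -0.61  1.91  0.64  0.71  1.24]
case frame [0.0065 0.0292] [ 492.2 -219.4  108.7   26.5   -2.5]
case frame [-0.001  -0.0309] [ 482.  -279.1   94.    27.6   -2.2]
case frame [ 0.006  -0.0905] [ 486.3 -339.   109.5   29.2   -2.9]
turn [ 0.  -0.1  0. ] shift cm [ 2.25 61.54 -0.19]
top [array([485.8, 397.1, 104.3,  26.2,   6.9])]
```

Emit:
{"fn": "step_arm", "kwargs": {
  "steps": [
    [0.3,5,0,0,0,0,-0.14],
    [0.3,6,0,0,0,0,-0.14],
    [0.3,6,0,0,0,0,-0.14],
    [0.3,6,0,0,0,0,-0.14],
    [0.2,6,0,0,0,0,-0.14],
    [0.2,6,0,0,0,0,-0.14],
    [0.2,6,0,0,0,0,-0.14],
    [0.2,6,0,0,0,0,-0.14]
  ]
}}

```text
clock: 43.72
tool_pos: [0.4847, 0.2533, 0.1626]
eef_rot: [0.022, 1.0, -0.001, -0.001]
contact_force: [1.8, -1.0, -1.0]
opening: 0.57
finger_force: 0.0
```

Emit:
{"fn": "step_arm", "kwargs": {
  "steps": [
    [0.2,6,0,0,0,0,-0.14],
    [0.1,6,0,0,0,0,-0.14],
    [0,2.5,2,0,0,-4.7,-0.14],
    [0,0,4,0,0,-4.7,-0.14],
    [0,0,2,0,0,0,-0.14],
    [0,0,0,0,0,0,-0.14],
    [0,0,0,0,0,0,-0.14],
    [0,0,0,0,0,0,-0.14]
  ]
}}

```text
clock: 44.72
tool_pos: [0.4897, 0.3972, 0.0853]
eef_rot: [-0.059, 0.998, 0.001, 0.001]
contact_force: [0.4, -0.2, -0.3]
opening: 0.568
finger_force: 0.0
```

```bash
python3 - <<'E'
from h import *
rcheck((.4888,.397,.017),97)
E
```

```text
t 44.73 pos [0.4897 0.3972 0.0853] F [ 0.4 -0.2 -0.3] op 0.568 ff 0.0
[[-0.993, -0.118, 0.002], [-0.118, 0.993, 0.002], [-0.002, 0.002, -1.0]] q [-0.48  0.93 -0.51  1.65  0.63  0.73  0.39]
pred [319. 248.]
[(406, 381, 25, 31), (251, 354, 148, 15), (290, 160, 48, 173), (429, 0, 211, 329)]
row240 293 336
[490.6 394.4 110.6  27.9   7.5]
turn [ 0.1  0.1 -0.2] shift cm [ 0.09 -0.    6.42]
```

Emit:
{"fn": "step_arm", "kwargs": {
  "steps": [
    [0,-0.2,1.5,0,0,0,0.12],
    [0,0,2,0,0,0,0.12],
    [0,0,1.5,0,0,0,0.12],
    [0,0,1.4,0,0,0,0.12],
    [0,0,0,0,0,0,0.12],
    [0,0,0,0,0,0,0.12]
  ]
}}

```text
clock: 45.52
tool_pos: [0.4893, 0.3951, 0.02]
eef_rot: [-0.059, 0.998, 0.0, 0.0]
contact_force: [0.6, -0.4, -0.1]
opening: 0.443
finger_force: 0.0
```

Emit:
{"fn": "step_arm", "kwargs": {
  "steps": [
    [0,0,0,0,0,0,0.6],
    [0,0,0,0,0,0,0.6],
    [0,0,0,0,0,0,0.6],
    [0,0,0,0,0,0,0.6],
    [0,0,0,0,0,0,0.6]
  ],
  "force": 30
}}

```text
clock: 46.15
tool_pos: [0.4896, 0.3949, 0.0203]
eef_rot: [-0.059, 0.998, 0.0, 0.0]
contact_force: [-0.3, -1.2, 4.9]
opening: 0.252
finger_force: 27.2
```

Emit:
{"fn": "step_arm", "kwargs": {
  "steps": [
    [0,0,-1.5,0,0,0,0.6],
    [0,0,-3,0,0,0,0.6],
    [0,0,-4,0,0,0,0.6],
    [0,0,-4.5,0,0,0,0.6],
    [0,0,0,0,0,4.7,0.6],
    [0,0,0,0,0,4.7,0.6],
    [0,0,0,0,0,0,0.6]
  ]
}}

```text
clock: 47.02
tool_pos: [0.4889, 0.3946, 0.1502]
eef_rot: [0.022, 1.0, -0.0, -0.0]
contact_force: [-0.7, -0.5, -2.3]
opening: 0.247
finger_force: 25.4
```

```bash
python3 - <<'E'
from h import *
st();plan(crad(3,.155),87.4)
E
```

```text
t 47.02 pos [0.4889 0.3946 0.1502] F [-0.7 -0.5 -2.3] op 0.247 ff 25.43110281229019
[[-0.999, 0.044, -0.0], [0.044, 0.999, -0.0], [0.0, -0.0, -1.0]] q [-0.47  0.84 -0.52  1.62  0.53  0.83  0.31]
turn [-0.  -0.   0.1] shift cm [ -2.47 -55.24  -0.48]
```

Emit:
{"fn": "step_arm", "kwargs": {
  "steps": [
    [-0.3,-5,0,0,0,0,0.6],
    [-0.3,-6,0,0,0,0,0.6],
    [-0.3,-6,0,0,0,0,0.6],
    [-0.3,-6,0,0,0,0,0.6],
    [-0.2,-6,0,0,0,0,0.6],
    [-0.2,-6,0,0,0,0,0.6],
    [-0.2,-6,0,0,0,0,0.6],
    [-0.2,-6,0,0,0,0,0.6]
  ]
}}

```text
clock: 48.02
tool_pos: [0.488, -0.0774, 0.15]
eef_rot: [0.021, 1.0, 0.0, 0.0]
contact_force: [1.2, -0.3, -2.3]
opening: 0.251
finger_force: 25.4
```

Emit:
{"fn": "step_arm", "kwargs": {
  "steps": [
    [-0.2,-5,0,0,0,0,0.6],
    [-0.2,-3.2,0,0,0,0,0.6],
    [0,0,0,0,0,0,0.6],
    [0,0,2,0,0,0,0.6],
    [0,0,3,0,0,0,0.6],
    [0,0,0.8,0,0,0,0.6],
    [0,0,0,0,0,0,0.6],
    [0,0,0,0,0,0,0.6]
  ]
}}

```text
clock: 49.02
tool_pos: [0.4891, -0.1574, 0.0927]
eef_rot: [0.022, 1.0, 0.0, 0.001]
contact_force: [-0.6, 0.2, -2.7]
opening: 0.253
finger_force: 25.4
```

```bash
python3 - <<'E'
from h import *
st();plan(crad(3,.0315),87.4)
E
```

```text
t 49.02 pos [ 0.4891 -0.1574  0.0927] F [-0.6  0.2 -2.7] op 0.253 ff 25.436236560344696
[[-0.999, 0.044, 0.002], [0.044, 0.999, 0.0], [-0.002, 0.0, -1.0]] q [ 0.51  0.82 -0.49  2.01  0.78  0.51  0.98]
turn [0.  0.1 0.1] shift cm [ 0.06 -0.1   6.12]
```

Emit:
{"fn": "step_arm", "kwargs": {
  "steps": [
    [0,-0.1,2.5,0,0,0,0.6],
    [0,0,2,0,0,0,0.6],
    [0,0,1.3,0,0,0,0.6],
    [0,0,0.3,0,0,0,0.6],
    [0,0,0,0,0,0,0.6],
    [0,0,0,0,0,0,0.6]
  ]
}}

```text
clock: 49.78
tool_pos: [0.4887, -0.1589, 0.0314]
eef_rot: [0.023, 1.0, -0.0, 0.001]
contact_force: [0.6, 0.6, -2.4]
opening: 0.247
finger_force: 25.4
```

```bash
python3 - <<'E'
from h import *
st();plan(crad(3,.0315),87.4)
E
```

```text
t 49.77 pos [ 0.4887 -0.1589  0.0314] F [ 0.6  0.6 -2.4] op 0.247 ff 25.43248862028122
[[-0.999, 0.045, 0.001], [0.045, 0.999, -0.0], [-0.001, -0.0, -1.0]] q [ 0.44  0.91 -0.36  2.03  0.9   0.36  0.88]
turn [-0.   0.1  0. ] shift cm [ 0.03  0.05 -0.01]
```

Emit:
{"fn": "step_arm", "kwargs": {
  "steps": [
    [0,0,0,0,0,0,0.4],
    [0,0,0,0,0,0,0.4],
    [0,0,0,0,0,0,0.1],
    [0,0,0,0,0,0,0.1],
    [0,0,-1,0,0,0,0.1],
    [0,0,-3,0,0,0,0.1],
    [0,0,-5,0,0,0,0.1],
    [0,0,-6,0,0,0,0.1]
  ]
}}

```text
clock: 50.78
tool_pos: [0.4874, -0.1587, 0.1823]
eef_rot: [0.022, 1.0, 0.0, -0.001]
contact_force: [1.1, -0.4, 0.3]
opening: 0.447
finger_force: 0.0
```

Emit:
{"fn": "step_arm", "kwargs": {
  "steps": [
    [0,-4,-5,0,0,0,-0.2],
    [0,-5,-6,0,0,0,-0.2],
    [0,0,-4,0,0,0,-0.2],
    [0,0,0,0,0,0,-0.2],
    [0,0,0,0,0,0,-0.2]
  ]
}}

```text
clock: 51.4
tool_pos: [0.4839, -0.2374, 0.3173]
eef_rot: [0.022, 1.0, 0.0, -0.001]
contact_force: [-0.8, 0.4, -0.3]
opening: 0.602
finger_force: 0.0
```

```bash
python3 - <<'E'
from h import *
st();case_check();snap('wrist','w9.png');plan((.6126,-.2542,.335),87.4)
s=snap('scene')
th=1.8;ex=np.array([np.cos(B),np.sin(B),0]);ey=np.array([-np.sin(B),np.cos(B),0]);h=np.array([.5673,-.2521,.065]);d=-np.cos(th)*ex+np.array([0,0,np.sin(th)]);nn=np.array([0,0,np.cos(th)])+np.sin(th)*ex
print([np.round(proj(s,h+.221*d+w*ey-.005*nn)) for w in(-.018,.018)])
E
```

```text
t 51.4 pos [ 0.4839 -0.2374  0.3173] F [-0.8  0.4 -0.3] op 0.602 ff 0.0
[[-0.999, 0.044, -0.001], [0.044, 0.999, 0.0], [0.001, 0.0, -1.0]] q [ 0.84  0.56 -0.78  1.7   0.44  1.07  1.45]
case frame [-0.0039  0.0881] [ 484.5 -160.1  128.7   26.9   -1.5]
case frame [-0.0057  0.0292] [ 480.  -218.9  129.6   25.6   -2.4]
case frame [ 0.0065 -0.0309] [ 489.5 -279.4  107.8   26.4   -2.1]
case frame [ 0.0053 -0.0904] [ 485.6 -338.8  107.6   26.8   -3. ]
turn [ 0.  -0.2  0.1] shift cm [-12.95  -1.11  -1.85]
[array([452., 212.]), array([437., 202.])]
```

View pics/w9.png

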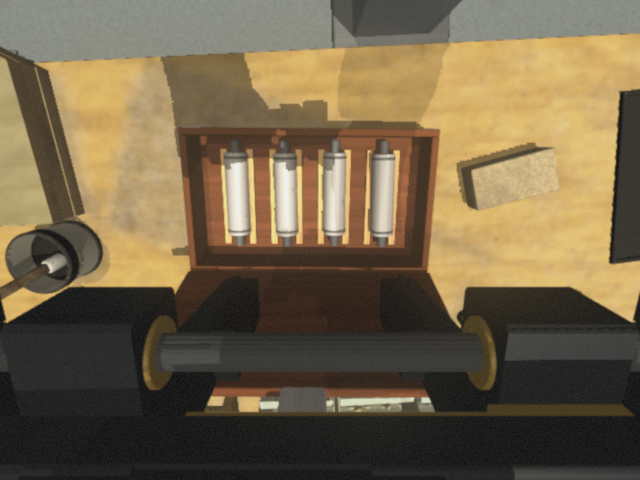

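The wrist view shows all four rollers lying between their strips (u≈237, 286, 334, 382) and the cork beside the case at (510,178). Now for the lid.

Emit:
{"fn": "step_arm", "kwargs": {
  "steps": [
    [0,0,-2,0,0,0,-0.2],
    [-4,-0.4,0,0,0,0,-0.2],
    [-4,-0.4,0,0,0,0,-0.2],
    [-3,-0.3,0,0,0,0,-0.2],
    [-2,0,0,0,0,0,-0.2],
    [0,0,0,0,0,0,-0.2],
    [0,0,0,0,0,0,-0.2],
    [0,0,0,0,0,0,-0.2]
  ]
}}

```text
clock: 52.55
tool_pos: [0.6132, -0.2548, 0.3377]
eef_rot: [0.023, 1.0, -0.0, -0.0]
contact_force: [0.1, -1.2, 0.9]
opening: 0.597
finger_force: 0.0
```

```bash
python3 - <<'E'
from h import *
st();plan((.6126,-.2542,.2578),87.4)
E
```

```text
t 52.55 pos [ 0.6132 -0.2548  0.3377] F [ 0.1 -1.2  0.9] op 0.597 ff 0.0
[[-0.999, 0.045, -0.001], [0.045, 0.999, -0.0], [0.001, -0.0, -1.0]] q [ 0.67  0.73 -0.73  1.27  0.48  1.31  1.47]
turn [-0. -0.  0.] shift cm [0.07 0.06 7.99]
```

Emit:
{"fn": "step_arm", "kwargs": {
  "steps": [
    [0.05,0,3,0,0,0,-0.2],
    [0,0,3,0,0,0,-0.2],
    [0,0,2,0,0,0,-0.2],
    [0,0,0,0,0,0,-0.2],
    [0,0,0,0,0,0,0.6],
    [0,0,0,0,0,0,0.6],
    [0,0,0,0,0,0,0.6],
    [0,0,0,0,0,0,0.6]
  ],
  "force": 45
}}

```text
clock: 53.55
tool_pos: [0.6142, -0.2559, 0.259]
eef_rot: [0.023, 1.0, -0.001, 0.001]
contact_force: [-0.3, -3.1, 6.4]
opening: 0.397
finger_force: 45.0
```

```bash
python3 - <<'E'
from h import *
s=st();p=np.array(s['tool_pos'])+[0,0,.002]
d=p-np.array([.5673,-.2521,.065]);ex=np.array([np.cos(B),np.sin(B),0]);a=np.arctan2(d[2],-(d@ex));print('rad',np.hypot(d[2],d@ex),'ang',a)
ths=np.arange(a,-.01,-.1)
for a,b in zip(ths,ths[1:]): print(round(b,2),round(.2*(np.cos(b)-np.cos(a))*100,1),round(-.2*(np.sin(b)-np.sin(a))*100,1),end=' | ')
E
```

```text
t 53.55 pos [ 0.6142 -0.2559  0.259 ] F [-0.3 -3.1  6.4] op 0.397 ff 44.98907835222781
[[-0.999, 0.046, 0.002], [0.046, 0.999, -0.002], [-0.002, -0.002, -1.0]] q [ 0.67  0.79 -0.7   1.39  0.53  1.15  1.42]
rad 0.20152620562448012 ang 1.8060752640594964
1.71 2.0 -0.4 | 1.61 2.0 -0.2 | 1.51 2.0 0.0 | 1.41 2.0 0.2 | 1.31 2.0 0.4 | 1.21 1.9 0.6 | 1.11 1.8 0.8 | 1.01 1.7 1.0 | 0.91 1.6 1.2 | 0.81 1.5 1.3 | 0.71 1.4 1.5 | 0.61 1.2 1.6 | 0.51 1.1 1.7 | 0.41 0.9 1.8 | 0.31 0.7 1.9 | 0.21 0.5 1.9 | 0.11 0.3 2.0 | 0.01 0.1 2.0 |
```

Holding the tongue (opening 35 mm). Now I'll swing it shut.

Emit:
{"fn": "step_arm", "kwargs": {
  "steps": [
    [1,0,-0.2,0,0,0,0.6],
    [2,0,-0.3,0,0,0,0.6],
    [2,0,-0.1,0,0,0,0.6],
    [2,0,0.1,0,0,0,0.6],
    [2,0,0.3,0,0,0,0.6],
    [2,0,0.5,0,0,0,0.6]
  ]
}}

```text
clock: 54.3
tool_pos: [0.5051, -0.2503, 0.2558]
eef_rot: [0.023, 1.0, -0.001, 0.003]
contact_force: [1.9, -3.8, -1.0]
opening: 0.402
finger_force: 45.0
```

```bash
cat >> h.py <<'E'
def lidp():
    s=st();p=np.array(s['tool_pos'])+[0,0,.002]
    d=p-np.array([.5673,-.2521,.065]);ex=np.array([np.cos(B),np.sin(B),0]);a=np.arctan2(d[2],-(d@ex));print('rad',np.hypot(d[2],d@ex),'ang',a)
    ths=np.arange(a,-.01,-.1)
    for a,b in zip(ths,ths[1:]): print(round(b,2),round(.2*(np.cos(b)-np.cos(a))*100,1),round(-.2*(np.sin(b)-np.sin(a))*100,1),end=' | ')
E
python3 -c "from h import *;lidp()"
```

```text
t 54.3 pos [ 0.5051 -0.2503  0.2558] F [ 1.9 -3.8 -1. ] op 0.402 ff 45.000014109537005
[[-0.999, 0.046, 0.005], [0.046, 0.999, -0.002], [-0.005, -0.001, -1.0]] q [ 0.81  0.66 -0.74  1.72  0.53  0.96  1.39]
rad 0.20264823671094148 ang 1.2585284352351072
1.16 1.9 0.7 | 1.06 1.8 0.9 | 0.96 1.7 1.1 | 0.86 1.6 1.2 | 0.76 1.4 1.4 | 0.66 1.3 1.5 | 0.56 1.1 1.6 | 0.46 1.0 1.7 | 0.36 0.8 1.8 | 0.26 0.6 1.9 | 0.16 0.4 2.0 | 0.06 0.2 2.0 |
```

Emit:
{"fn": "step_arm", "kwargs": {
  "steps": [
    [1.9,0,0.8,0,0,0,0.6],
    [1.8,0,1,0,0,0,0.6],
    [1.7,0,1.1,0,0,0,0.6],
    [1.6,0,1.2,0,0,0,0.6],
    [1.4,0,1.4,0,0,0,0.6],
    [1.3,0,1.5,0,0,0,0.6],
    [0,0,0,0,0,0,0.6]
  ]
}}

```text
clock: 55.18
tool_pos: [0.4017, -0.245, 0.1837]
eef_rot: [0.023, 1.0, 0.0, -0.005]
contact_force: [-8.5, -0.1, 6.9]
opening: 0.401
finger_force: 45.0
```

```bash
python3 -c "from h import *;lidp()"
```

```text
t 55.17 pos [ 0.4017 -0.245   0.1837] F [-8.5 -0.1  6.9] op 0.401 ff 45.00274708494544
[[-0.999, 0.046, -0.01], [0.046, 0.999, 0.0], [0.01, -0.0, -1.0]] q [ 0.86  0.65 -0.67  2.05  0.65  0.67  1.29]
rad 0.20503579818207632 ang 0.629180200561085
0.53 1.1 1.7 | 0.43 0.9 1.8 | 0.33 0.7 1.9 | 0.23 0.6 1.9 | 0.13 0.4 2.0 | 0.03 0.2 2.0 |
```

Emit:
{"fn": "step_arm", "kwargs": {
  "steps": [
    [0.8,0,1.7,0,0,0,0.6],
    [0.7,0,1.8,0,0,0,0.6],
    [0.6,0,1.9,0,0,0,0.6],
    [0.5,0,1.9,0,0,0,0.6],
    [0.4,0,2,0,0,0,0.6],
    [0.2,0,1.9,0,0,0,0.6],
    [0,0,0.3,0,0,0,0.6],
    [0,0,0,0,0,0,0.6]
  ]
}}

```text
clock: 56.18
tool_pos: [0.3625, -0.243, 0.0679]
eef_rot: [0.024, 1.0, -0.0, -0.012]
contact_force: [-17.5, 2.4, 1.1]
opening: 0.402
finger_force: 45.0
```

```bash
python3 -c "from h import *;lidp()"
```

```text
t 56.17 pos [ 0.3625 -0.243   0.0679] F [-17.5   2.4   1.1] op 0.402 ff 44.99888241291046
[[-0.999, 0.049, -0.023], [0.049, 0.999, 0.0], [0.023, -0.001, -1.0]] q [ 0.68  0.81 -0.33  2.23  1.02  0.29  0.97]
rad 0.20508893968340336 ang 0.024087937309893098
```

Emit:
{"fn": "step_arm", "kwargs": {
  "steps": [
    [-0.3,0,0.3,0,0,0,0.6],
    [0,0,0.2,0,0,0,0.6],
    [0,0,0,0,0,0,0.6],
    [0,0,0,0,0,0,-0.3],
    [0,0,0,0,0,0,-0.3],
    [0,0,0,0,0,0,-0.3],
    [0,0,0,0,0,0,-0.3]
  ]
}}

```text
clock: 57.05
tool_pos: [0.3787, -0.2439, 0.0648]
eef_rot: [0.022, 1.0, -0.0, 0.001]
contact_force: [0.6, 0.4, -0.6]
opening: 0.649
finger_force: 0.0
```

Emit:
{"fn": "step_arm", "kwargs": {
  "steps": [
    [0,0,-1,0,0,0,-0.3],
    [0,0,-4,0,0,0,-0.3],
    [0,0,-5,0,0,0,-0.3],
    [-2,4,-2,0,0,0,-0.3],
    [-2,5,0,0,0,0,-0.7],
    [-2,5,0,0,0,0,-0.7],
    [-2,5,0,0,0,0,-0.7],
    [0,0,0,0,0,0,-0.7]
  ]
}}

```text
clock: 58.05
tool_pos: [0.4688, -0.0523, 0.1854]
eef_rot: [0.018, 1.0, 0.002, 0.002]
contact_force: [-0.1, -0.3, -1.3]
opening: 0.85
finger_force: 0.0
```

```bash
python3 - <<'E'
from h import *
st();snap('wrist','w10.png');s=snap('top');h=hsv(s);H,S,V=h[...,0],h[...,1],h[...,2]
m=(H<14)&(S>140)&(V<150);m[:, :386]=0
k=cv2.morphologyEx(m.astype(np.uint8)*255,cv2.MORPH_CLOSE,np.ones((35,35)));print('lid',[np.round(b,1) for b in blobs(s,k>0,1000,.070,(375,210,530,312))])
print('tongue',[np.round(b,1) for b in blobs(s,(S<70)&(V>120),100,.070,(380,214,526,335))])
snap('top','t10.png')
E
```

```text
t 58.05 pos [ 0.4688 -0.0523  0.1854] F [-0.1 -0.3 -1.3] op 0.85 ff 0.0
[[-0.999, 0.037, 0.004], [0.037, 0.999, 0.004], [-0.004, 0.004, -1.0]] q [ 0.42  0.64 -0.65  2.06  0.63  0.64  0.88]
lid [array([ 491.7, -300.3,  178.6,  145. ,   87.3])]
tongue [array([ 550.7, -343.2,   44.1,   36.6,   87.7])]
```

View pics/t10.png

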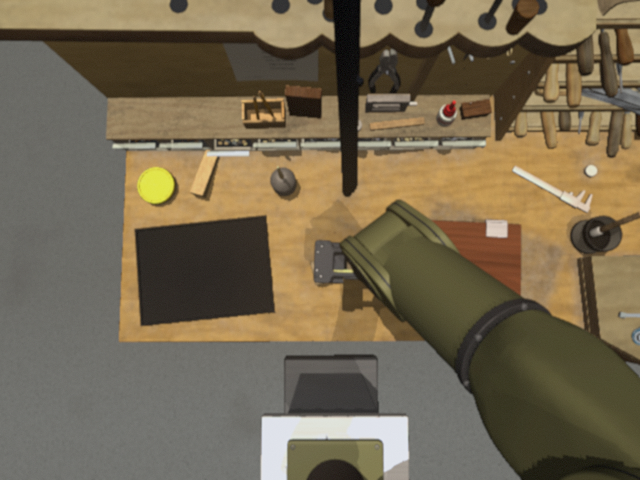

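The top view shows the lid shut: the hinge plate is at (497,229), as at the start, and the mat is empty. Next I'll find the cork in the wrist view.

```bash
python3 - <<'E'
from h import *
st();s=snap('wrist','w11.png')
E
```

```text
t 58.2 pos [ 0.4656 -0.0588  0.1844] F [ 0.  -0.2  0.8] op 0.85 ff 0.0
[[-0.999, 0.046, -0.001], [0.046, 0.999, -0.001], [0.001, -0.001, -1.0]] q [ 0.43  0.64 -0.64  2.06  0.64  0.64  0.88]
```

View pics/w11.png

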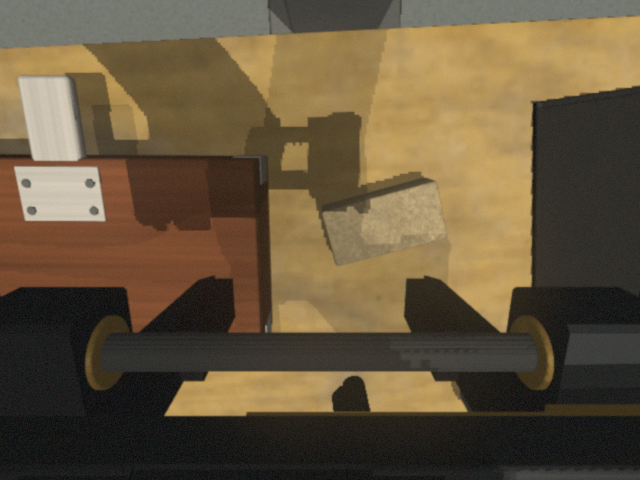

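The wrist view shows the lid shut and the cork's top corners at (321,208), (435,180), (446,236) and (337,264).

```bash
python3 - <<'E'
from h import *
s=snap('wrist')
P=np.array([ray(s,u,v,.034)[:2] for u,v in((321,208),(435,180),(446,236),(337,264))])
c=P.mean(0);l=(P[1]+P[2]-P[0]-P[3])/2;w=(P[3]+P[2]-P[0]-P[1])/2
print(c,np.linalg.norm(l),np.linalg.norm(w),np.degrees(np.arctan2(l[1],l[0])),np.degrees(np.arctan2(w[1],w[0])))
plan((c[0],c[1],.12),np.degrees(np.arctan2(l[1],l[0]))-90)
E
```

```text
[ 0.46868584 -0.00446744] 0.09683992545669856 0.05064799213549881 101.8773694924563 13.008858095323076
turn [-0.1 -0.  75.4] shift cm [5.32 1.44 6.44]
```

Emit:
{"fn": "step_arm", "kwargs": {
  "steps": [
    [0,0,0,0,0,9.4,-0.9],
    [0,0,0,0,0,9.4,-0.9],
    [0,0,0,0,0,9.4,-0.9],
    [0,0,0,0,0,9.4,-0.9],
    [0,0,0,0,0,9.4,-0.9],
    [0,0,0,0,0,9.4,-0.9],
    [0,0,0,0,0,9.4,-0.9],
    [0,0,0,0,0,9.4,-0.9]
  ]
}}

```text
clock: 59.3
tool_pos: [0.4657, -0.0593, 0.1846]
eef_rot: [0.631, 0.776, -0.0, -0.0]
contact_force: [-0.6, 0.2, -0.5]
opening: 0.953
finger_force: 0.0
```

Emit:
{"fn": "step_arm", "kwargs": {
  "steps": [
    [2.6,0.7,2,0,0,0,-0.9],
    [2.6,0.7,2,0,0,0,-0.9],
    [0,0,2.4,0,0,0,-0.9],
    [0,0,0,0,0,0,-0.9],
    [0,0,0,0,0,0,-0.9],
    [0,0,0,0,0,0,-0.9]
  ]
}}

```text
clock: 60.05
tool_pos: [0.4695, -0.0047, 0.1215]
eef_rot: [0.628, 0.778, 0.001, 0.001]
contact_force: [0.1, 0.3, 0.2]
opening: 0.948
finger_force: 0.0
```

```bash
python3 - <<'E'
from h import *
st();plan((.4687,-.003,.025),12.5)
s=snap('wrist');h=hsv(s);print('pred',[np.round(proj(s,(.4687+a*.976-b*.216,-.003+a*.216+b*.976,.034))) for a in(-.026,.026) for b in(-.05,.05)])
cv2.imwrite('pics/w12.png',cv2.cvtColor(s['pixels'],4))
E
```

```text
t 60.05 pos [ 0.4695 -0.0047  0.1215] F [0.1 0.3 0.2] op 0.948 ff 0.0
[[-0.21, 0.978, 0.002], [0.978, 0.21, 0.0], [-0.0, 0.002, -1.0]] q [ 0.02  0.7  -0.17  2.13  0.33  0.34 -0.22]
turn [ 0.1  0.  -0.4] shift cm [ 0.18 -0.04  9.65]
pred [array([282., 306.]), array([277., 164.]), array([355., 306.]), array([358., 164.])]
```

View pics/w12.png

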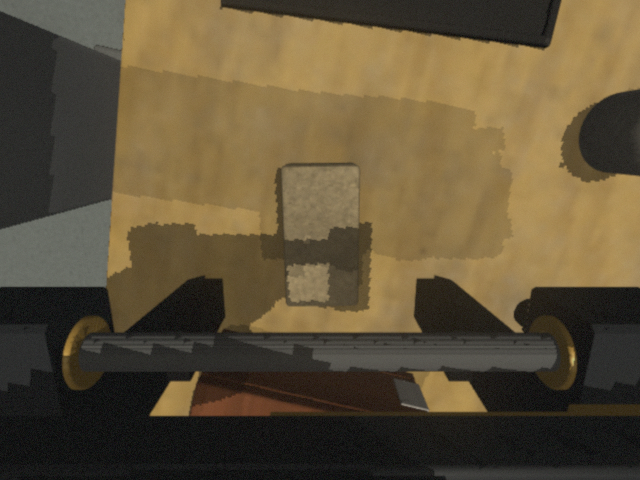

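The view shows the cork squarely between the jaws at (283–358, 164–306), as predicted. Time to grasp it.

Emit:
{"fn": "step_arm", "kwargs": {
  "steps": [
    [0,0,4,0,0,0,-0.9],
    [0,0,3,0,0,0,-0.9],
    [0,0,2,0,0,0,-0.9],
    [0,0,0.5,0,0,0,-0.9],
    [0,0,0,0,0,0,0.3],
    [0,0,0,0,0,0,0.3],
    [0,0,0,0,0,0,0.3],
    [0,0,0,0,0,0,0.3]
  ],
  "force": 20
}}

```text
clock: 61.1
tool_pos: [0.4697, -0.0039, 0.0262]
eef_rot: [0.628, 0.778, 0.001, 0.001]
contact_force: [-0.1, 0.1, 4.6]
opening: 0.587
finger_force: 20.0
```

Emit:
{"fn": "step_arm", "kwargs": {
  "steps": [
    [0,0,0,0,0,0,0.3],
    [0,0,0,0,0,0,0.3],
    [0,0,0,0,0,0,0.3],
    [0,0,-2,0,0,0,0.3],
    [0,0,-5,0,0,0,0.3],
    [0,0,-5,0,0,0,0.3],
    [0,0,-4,0,0,0,0.3],
    [0,0,0,0,0,0,0.3]
  ]
}}

```text
clock: 62.1
tool_pos: [0.4704, -0.004, 0.1879]
eef_rot: [0.628, 0.778, 0.002, 0.002]
contact_force: [0.4, 0.1, -1.9]
opening: 0.583
finger_force: 20.0
```

```bash
python3 - <<'E'
from h import *
st();plan((.485,-.25,.18),12.5)
E
```

```text
t 62.1 pos [ 0.4704 -0.004   0.1879] F [ 0.4  0.1 -1.9] op 0.583 ff 19.992263317108154
[[-0.211, 0.977, 0.005], [0.977, 0.211, 0.001], [-0.001, 0.005, -1.0]] q [ 0.09  0.58 -0.27  2.07  0.3   0.52 -0.19]
turn [ 0.3  0.  -0.3] shift cm [-24.34  -3.9    0.79]
```

Emit:
{"fn": "step_arm", "kwargs": {
  "steps": [
    [-5,-0.8,0,0,0,0,0.3],
    [-5,-0.8,0,0,0,0,0.3],
    [-5,-0.8,0,0,0,0,0.3],
    [-5,-0.8,0,0,0,0,0.3],
    [-4.3,-0.7,0,0,0,0,0.3],
    [0,0,3,0,0,0,0.3],
    [0,0,0,0,0,0,0.3],
    [0,0,0,0,0,0,0.3]
  ]
}}

```text
clock: 63.1
tool_pos: [0.4822, -0.2486, 0.1552]
eef_rot: [0.627, 0.779, 0.0, -0.001]
contact_force: [-0.2, -0.5, -1.4]
opening: 0.583
finger_force: 20.0
```

```bash
python3 - <<'E'
from h import *
st();plan((.485,-.25,.0975),12.5)
E
```

```text
t 63.1 pos [ 0.4822 -0.2486  0.1552] F [-0.2 -0.5 -1.4] op 0.583 ff 19.992341995239258
[[-0.213, 0.977, -0.001], [0.977, 0.213, 0.001], [0.001, -0.001, -1.0]] q [ 0.58  0.71 -0.31  1.89  0.36  0.6   0.25]
turn [-0.1 -0.1 -0.2] shift cm [-0.2   0.25  5.77]
```

Emit:
{"fn": "step_arm", "kwargs": {
  "steps": [
    [-0.2,1.2,2,0,0,0,0.3],
    [0,0,2,0,0,0,0.3],
    [0,0,1.3,0,0,0,0.3],
    [0,0,0.5,0,0,0,0.3],
    [0,0,0,0,0,0,0.3],
    [0,0,0,0,0,0,0.3]
  ]
}}

```text
clock: 63.85
tool_pos: [0.4949, -0.2493, 0.0982]
eef_rot: [0.628, 0.778, 0.0, 0.001]
contact_force: [0.3, -0.4, -0.5]
opening: 0.586
finger_force: 20.0
```

```bash
python3 - <<'E'
from h import *
st()
E
```

```text
t 63.85 pos [ 0.4949 -0.2493  0.0982] F [ 0.3 -0.4 -0.5] op 0.586 ff 19.992344677448273
[[-0.212, 0.977, 0.001], [0.977, 0.212, -0.0], [-0.001, 0.001, -1.0]] q [ 0.54  0.81 -0.26  1.89  0.4   0.49  0.21]
```

Emit:
{"fn": "step_arm", "kwargs": {
  "steps": [
    [0,0,0.2,0,0,0,0.3],
    [0,0,0,0,0,0,0.3],
    [0,0,0,0,0,0,-0.8],
    [0,0,0,0,0,0,-0.8],
    [0,0,0,0,0,0,-0.8],
    [0,0,0,0,0,0,-0.8],
    [0,0,-2,0,0,0,-0.8],
    [0,0,-5,0,0,0,-0.8]
  ]
}}

```text
clock: 64.85
tool_pos: [0.4929, -0.2485, 0.1645]
eef_rot: [0.628, 0.778, -0.001, -0.003]
contact_force: [0.7, -0.3, 0.0]
opening: 0.9
finger_force: 0.0
```

Emit:
{"fn": "step_arm", "kwargs": {
  "steps": [
    [0,0,-5,0,0,0,-0.8],
    [5,1,-3,0,0,0,-0.8],
    [6,1,0,0,0,0,-0.8],
    [6,1,0,0,0,0,-0.8],
    [6,0,0,0,0,0,-0.8],
    [6,0,0,0,0,0,-0.8],
    [6,0,0,0,0,0,-0.8],
    [6,0,0,0,0,0,-0.8]
  ]
}}

```text
clock: 65.85
tool_pos: [0.4365, 0.1597, 0.2458]
eef_rot: [0.628, 0.778, 0.0, 0.0]
contact_force: [0.6, 0.5, -0.3]
opening: 0.901
finger_force: 0.0
```

Emit:
{"fn": "step_arm", "kwargs": {
  "steps": [
    [0,0,0,0,0,0,-0.8],
    [0,0,0,0,0,0,-0.8]
  ]
}}

```text
clock: 66.1
tool_pos: [0.4369, 0.1574, 0.2455]
eef_rot: [0.628, 0.778, -0.0, 0.0]
contact_force: [0.6, -0.4, -0.1]
opening: 0.903
finger_force: 0.0
```

```bash
python3 - <<'E'
from h import *
st();s=snap('scene','s13.png');t=snap('top');h=hsv(t);H,S,V=h[...,0],h[...,1],h[...,2]
print('cork',[np.round(b,1) for b in blobs(t,(H>=14)&(H<22)&(S<130),300,.104,(400,225,516,290))])
print('plates',[np.round(b,1) for b in blobs(t,(S<70)&(V>120),100,.070,(380,214,526,335))])
E
```

```text
t 66.1 pos [0.4369 0.1574 0.2455] F [ 0.6 -0.4 -0.1] op 0.903 ff 0.0
[[-0.212, 0.977, -0.0], [0.977, 0.212, -0.001], [-0.001, -0.0, -1.0]] q [-0.21  0.48 -0.35  2.01  0.26  0.69 -0.51]
cork [array([ 493.4, -245.5,  105.4,   54.5,  -77.2])]
plates [array([ 559.8, -162.7,   44.3,   36.5,   88.8]), array([ 375.7, -243.1,   56.2,   35.1,   -1.7]), array([ 428. , -246.9,   60.2,   41.5,   88.3]), array([ 550.7, -343.2,   44.1,   36.6,   87.7])]
```

The hinge plates and tongue read the same as at the start, so the lid is shut, and the cork lies on it at (0.493, -0.246).

```bash
python3 -c "from plant import r;print(r.finish_job())"
```

```text
the job is handed in; nothing more can be done
None
```

Job handed in: all four rollers lie in their own cradles, the lid is shut, the cork block is back on top of it, and the oil can was not touched; `finish_job` returned no verdict.

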